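# Get the doming block out from behind the bench clutter

## Task

I need the steel doming block from the back of the blue-painted tray, but a jar, a ring mandrel and a punch block stand around it: first stand all three on the cork mat, leaving the doming block where it is. With all three on the mat, set the doming block the same way up in the middle of the round rubber pad, and after that put the jar, the mandrel and the punch block each back on the very spot in the tray where it stood at the start. Keep the three upright all the while, and leave the ball vise alone.

Things in the scene. Friction and masses are not known exactly. Their poses are not given: they have to be found in the camera images.
- doming_block: The thing to fetch: a plain steel doming block, a 42 mm cube with one large round hollow (28 mm wide, 10 mm deep) in its top face and smaller round marks on its sides; about 0.55 kg. At the start it stands in the back (far) half of the tray, between the others, its sides roughly parallel to the tray's (within 0.1 rad). Origin: centre of its underside; x and y square to its side faces, z up.
- jar: Upright closed round jar, amber glass with a black screw lid: body 44 mm diameter up to 68 mm, lid 45 mm diameter, 88 mm high in all; about 0.16 kg. Stands in the tray. Origin: centre of its underside, z up.
- mandrel: Upright ring mandrel: slim steel cone on a round wooden foot. Foot 52 mm diameter and 18 mm high; cone 20 mm diameter at the foot tapering to 14 mm at the top, 105 mm high in all; about 0.2 kg. Stands in the tray; can be gripped by the cone. Origin: centre of its underside, z up.
- punch_block: Upright square wooden punch block, 44 x 44 mm and 72 mm high, with four short steel punch ends standing up to 14 mm out of its top (86 mm in all); about 0.2 kg. Stands in the tray, turned up to 0.2 rad from the tray's sides. Origin: centre of its underside; x and y square to its side faces, z up.
- tray: Fixed shallow blue-painted tray, 180 mm (its x) by 200 mm (its y), floor 4 mm thick, lip 10 mm high over the bench. Origin: centre of its underside; its x points away from the robot, to its back edge. The doming block stands about at x 45 mm, y 0. The jar, mandrel and punch block stand, in an order that changes, one to its left (about x 50, y 62 mm), one to its right (x 50, y -62) and one in front of it (x -20, y 0), each within 4 mm of that.
- mat: Fixed cork mat, the side area: 240 mm (its x) by 140 mm (its y), 4 mm thick, to one side of the tray. Room for three things in a row along x. Origin: centre of its underside.
- pad: Fixed round black rubber bench pad, 110 mm diameter, 10 mm thick, on the other side of the tray; the doming block goes in its middle. Origin: centre of its underside.
- vise: Bystander: heavy engraver's ball vise, white round base 100 mm diameter, dark ball and steel jaws, 86 mm high, beyond the tray. Leave it alone. Origin: centre of its underside.

How it is judged:
By the outcome, as a careful person would: the job done as asked, in the order asked, and still so for the second after the job is handed in, with the robot touching nothing.
It also fails if it takes over 136 s, if anything falls off the work surface, if the arm or the gripper's body presses on something with over 40 N, if the wrist force passes 120 N, or if a joint passes its speed limit or range.

## Robot

A 6-joint arm with a two-finger parallel gripper is mounted at the origin on the work surface. World frame = base frame: x ahead of the robot, y to its left, z up, the work surface at z = 0. Lengths are in m, angles in degrees, forces in N, time in s.
With the tool pointing down it reaches from about 0.25 to 0.725 m from the base axis. Payload 9.7 kg.
Tool frame: the origin (TCP) lies midway between the tips of the shut fingers; the grasp point (between the pads) lies 19 mm behind it; z points along the fingers, x is the direction in which the jaws open and shut, and the axes are right-handed (so a half turn about z gives the same grasp; the last joint's range is limited). The gripper opens to 85 mm and grips with 20 to 120 N. Pads are 22 mm wide; open, the fingers measure 114 mm over their backs; the gripper's body (76 mm by 85 mm) begins 54 mm behind the grasp point. The pads swing forward as they close: fully open they stand 13 mm farther back than shut.
Start: joints at [-70.073, 4.979, 10.078, 95.1, 0, 90], TCP at [0.187, -0.517, 0.202] pointing down, gripper open.
Joint ranges: [-179.16, 179.16], [-48.56, 103.87], [-65.8, 70.77], [-126.05, 130.52], [-82.76, 87.17], [-180, 180]. Speed limits (degrees/s): [127.2, 127.2, 147.25, 180, 180, 180].

## Interface

Orientations are given as [roll, pitch, yaw] about the fixed x, y, z axes, in that order (R = Rz(yaw) Ry(pitch) Rx(roll)).
In Python, from workcell import bot, optics gives the robot as it stands.
- The arm moves only by the shell command python3 -m creep 'ROWS' [FORCE]. ROWS is JSON, a list of rows, each a list of 7 numbers: the shift along the tool's x, y, z in m, then the turn, a rotation vector about the tool's x, y, z in rad, then the opening, from 0 (shut) to 1 (fully open). A call has 1 to 8 rows; each row is the pose to reach, as a shift and turn from the pose commanded when the call began, along the tool's axes at that moment; what a row does not reach only later rows make up. A row lasts 1/10 s, in which the tool goes at most 50 mm and 8.59 degrees, less where a joint would pass 70% of its speed; a pose out of reach is approached as far as the arm can. A call with a gripper value outside its range is refused whole. The fingers move at their own pace and stop on an object; FORCE is the grip in N (left out, the last holds). Time passes only in rows, so rows that repeat a pose let the fingers close. It gives the time, the measured TCP pose, the force and the opening at its end, in the units of the state.
- bot.get_obs(): the state, without advancing time (a new reading comes with each control period).
- optics.camera(name): name is "scene" or "side" or "wrist"; returns the picture (400x640x3 uint8, red, green, blue); there is no depth.
- optics.camera_params(name): a dict with "camera_matrix" (3x3 intrinsics, pixels), "R" (3x3) and "t" (3): a world point X has camera coordinates R X + t; the wrist camera has in their place "mount" (4x4, takes a point from camera to tool coordinates, whose origin is the TCP and whose axes are the tool frame's). Camera axes: x right, y down, z forward; pixel columns grow to the right and rows downward; lengths in m; the calibration is good to about 2 mm. The wrist camera is an equidistant fisheye: a pixel r from the principal point sees the ray r / f radians off the axis. A picture is of the moment at which its call begins: read the wrist's pose just before it. camera_params takes no time and is no camera call.
- bot.job_done(): hands the job in, once; it reports no verdict.
The state is a dict: "time": time; "q": joint angles; "qd": joint speeds; "joint_efforts": joint torques, N m; "ee_pos": TCP position; "tcp_rot": TCP orientation; "wrist_force": force on the tool from outside, world axes, zero at the start; "torque": the same for the moment, N m; "opening": finger opening in m.
Only numpy, scipy, OpenCV 4.12 (cv2) and the standard library are available. Lean on these libraries where they do the work, as an engineer would, in place of code of your own. Each camera call takes 0.05 s, during which the arm holds its last target.

## Working session

There is one attempt and no reset: what is moved stays moved. The work goes in short steps, Python scripts to look and compute and a shell command to move; the robot and the scene stay as the last step left them, time stands still between calls to the robot, and variables do not carry over. Pictures are saved under pics/ and viewed, and the job is handed in when it is done.

```bash
ls; mkdir -p pics; python3 - <<'E'
from workcell import bot, optics
import cv2
o=bot.get_obs(); print(o)
for n in("scene","side","wrist"):
    im=optics.camera(n); cv2.imwrite(f"pics/{n}0.png",im[:,:,::-1]); print(n,optics.camera_params(n))
E
```

```text
pics
{'time': 0.0, 'q': array([-7.00713560e+01,  5.01046719e+00,  1.00344877e+01,  9.50985392e+01,
        1.17675648e-03,  9.00004583e+01]), 'qd': array([-0.09144287,  0.04835052, -0.00896227, -0.03187825,  0.00570947,
       -0.11888255]), 'joint_efforts': array([-1.56528364e-03, -5.20384955e+01,  4.64804184e+01,  1.62353256e-02,
       -1.85295844e-04,  2.99253111e-05]), 'ee_pos': array([ 0.18738452, -0.51681762,  0.20118946]), 'tcp_rot': array([-1.79998824e+02,  7.45186740e-02, -7.00718143e+01]), 'wrist_force': array([-0.01929908,  0.30159296,  0.41329876]), 'torque': array([-0.00356126,  0.01489426, -0.01186824]), 'opening': 0.08534396902279462}
scene {'camera_matrix': array([[412.63018795,   0.        , 324.74894319],
       [  0.        , 412.63018795, 193.9106192 ],
       [  0.        ,   0.        ,   1.        ]]), 'R': array([[ 0.88298285,  0.46929631, -0.01011254],
       [ 0.39071879, -0.74673748, -0.53825827],
       [-0.26015404,  0.47132166, -0.84271927]]), 't': array([-0.56664535, -0.21521375,  1.11475607])}
side {'camera_matrix': array([[371.53893054,   0.        ,
[... 153 characters left out ...]
4324, -0.01362804],
       [-0.54405306, -0.5160418 , -0.66159438],
       [ 0.4674253 ,  0.46840841, -0.74973805]]), 't': array([-0.44172237,  0.36404798,  0.6116938 ])}
wrist {'camera_matrix': array([[309.70691629,   0.        , 314.44834954],
       [  0.        , 309.70691629, 193.5939355 ],
       [  0.        ,   0.        ,   1.        ]]), 'mount': array([[ 9.99999398e-01,  1.09277489e-03,  1.03702545e-04,
         6.43695858e-04],
       [-1.06769197e-03,  9.46392075e-01,  3.23018422e-01,
        -8.31130674e-02],
       [ 2.54843153e-04, -3.23018338e-01,  9.46392671e-01,
        -1.72402197e-01],
       [ 0.00000000e+00,  0.00000000e+00,  0.00000000e+00,
         1.00000000e+00]])}
```

View pics/scene0.png

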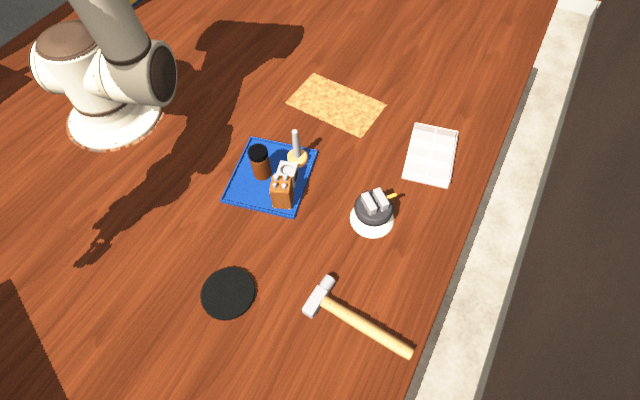

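View pics/side0.png

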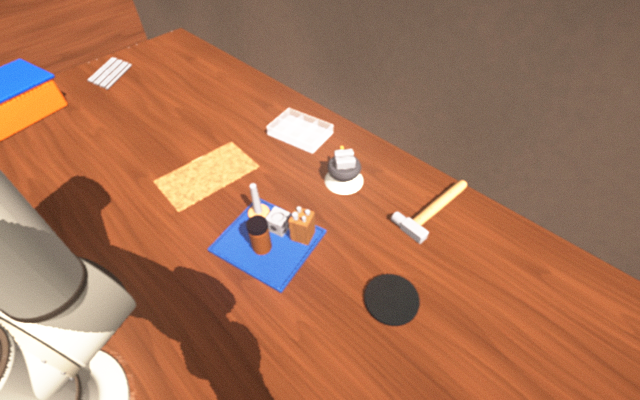

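View pics/wrist0.png

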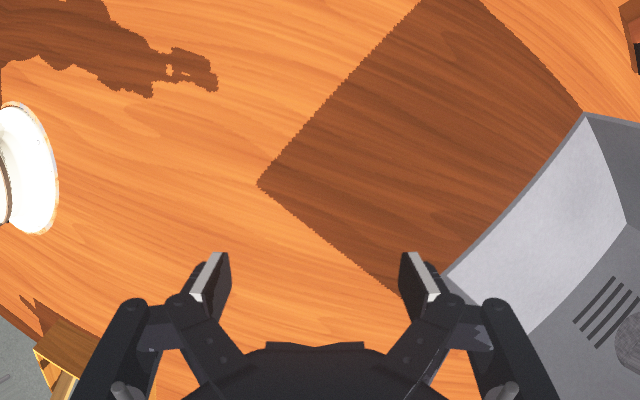

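The scene shows the jar at about (260,160) in front, the mandrel at (297,155) on the left and the punch block at (282,190) on the right. The mat is on the left at (336,104) and the pad on the right at (228,292). Next I'll measure the fixtures roughly.

```bash
cat > h.py <<'E'
import numpy as np, cv2
from scipy.spatial.transform import Rotation as Ro
from workcell import bot, optics
def ray(n,px,T=None,P=None):
    P=P or optics.camera_params(n); K=P["camera_matrix"]; px=np.atleast_2d(np.asarray(px,float))
    u=(px[:,0]-K[0,2])/K[0,0]; v=(px[:,1]-K[1,2])/K[1,1]
    if n!="wrist":
        d=np.c_[u,v,np.ones(len(u))]@P["R"]; o=-P["R"].T@P["t"]
    else:
        th=np.hypot(u,v); s=np.where(th>1e-9,np.sin(th)/np.maximum(th,1e-9),1)
        d=np.c_[u*s,v*s,np.cos(th)]; M=T@P["mount"]; d=d@M[:3,:3].T; o=M[:3,3]
    return o,d/np.linalg.norm(d,axis=1)[:,None]
def onz(n,px,z,T=None):
    o,d=ray(n,px,T); return o+d*((z-o[2])/d[:,2])[:,None]
def proj(n,X,T=None):
    P=optics.camera_params(n);K=P["camera_matrix"];X=np.atleast_2d(X)
    if n!="wrist":
        c=X@P["R"].T+P["t"]; return np.c_[K[0,0]*c[:,0]/c[:,2]+K[0,2],K[1,1]*c[:,1]/c[:,2]+K[1,2]]
    M=np.linalg.inv(T@P["mount"]); c=X@M[:3,:3].T+M[:3,3]
    r=np.hypot(c[:,0],c[:,1]); th=np.arctan2(r,c[:,2])
    return np.c_[K[0,0]*th*c[:,0]/r+K[0,2],K[1,1]*th*c[:,1]/r+K[1,2]]
def tcp():
    o=bot.get_obs(); T=np.eye(4); T[:3,:3]=Ro.from_euler("xyz",o["tcp_rot"],degrees=True).as_matrix(); T[:3,3]=o["ee_pos"]; return T
def big(m):
    c,_=cv2.findContours(m.astype(np.uint8),cv2.RETR_EXTERNAL,cv2.CHAIN_APPROX_NONE); return max(c,key=cv2.contourArea)
def snap(n,name):
    T=tcp(); im=optics.camera(n); cv2.imwrite(f"pics/{name}.png",im[:,:,::-1]); np.savez(f"pics/{name}.npz",T=T,im=im); return im,T
def load(name):
    a=np.load(f"pics/{name}.npz"); return a["im"],a["T"]
def rel(p,yaw):
    """target TCP p, yaw deg (tool down): shift and turn in tool axes"""
    T=tcp(); R=T[:3,:3]; Rt=Ro.from_euler("xyz",[180,0,yaw],degrees=True).as_matrix()
    print("shift",np.round(R.T@(np.array(p)-T[:3,3]),4),"turn",np.round(Ro.from_matrix(R.T@Rt).as_rotvec(),4))
E
python3 - <<'E'
from h import *
for n in("scene","side"):
    im=cv2.imread(f"pics/{n}0.png"); hsv=cv2.cvtColor(im,cv2.COLOR_BGR2HSV); H,S,V=[hsv[...,i].astype(int) for i in range(3)]
    yy,xx=np.mgrid[:400,:640]
    # tray
    box=((xx>200)&(xx<340)&(yy>120)&(yy<300))
    c=big((H>100)&(H<125)&(S>120)&box); hull=cv2.convexHull(c)
    q=cv2.approxPolyDP(hull,6,True)[:,0]; r=cv2.minAreaRect(onz(n,c[:,0],.01)[:,:2].astype(np.float32)*1000)
    print(n,"tray",q.tolist(),r)
    c=big((H>14)&(H<30)&(S>60)&(V>150)&(yy<220)&(xx>140)&(xx<400))
    print("mat",cv2.minAreaRect(onz(n,c[:,0],.004)[:,:2].astype(np.float32)*1000))
    c=big((V<60)&(yy>260)&(xx>190)&(xx<440)); 
    print("pad",cv2.fitEllipse(onz(n,c[:,0],.01)[:,:2].astype(np.float32)*1000))
E
```

```text
scene tray [[250, 137], [317, 151], [293, 218], [221, 201]] ((483.6362609863281, 19.713821411132812), (179.81307983398438, 202.3922576904297), 12.830493927001953)
mat ((511.38665771484375, 306.42578125), (143.48878479003906, 239.49559020996094), 85.46971130371094)
pad ((565.0679931640625, -267.240478515625), (101.49775695800781, 103.87350463867188), 35.666114807128906)
side tray [[324, 230], [281, 291], [209, 250], [246, 210]] ((477.1637878417969, 17.740646362304688), (178.5155487060547, 199.26065063476562), 12.74747371673584)
mat ((508.5675964355469, 305.50823974609375), (147.0351104736328, 240.26487731933594), 85.64054870605469)
pad ((502.5437927246094, -261.84661865234375), (1.45473313331604, 1009.0484008789062), 174.7523651123047)
```

```bash
python3 - <<'E'
from h import *
rel([.53,.035,.25],103)
E
```

```text
shift [-0.4021 -0.5102 -0.0482] turn [-1.5000e-03  1.0000e-04 -3.0207e+00]
```

```bash
python3 -m creep '[[-0.402,-0.51,-0.048,0,0,-3.02,1],[-0.402,-0.51,-0.048,0,0,-3.02,1],[-0.402,-0.51,-0.048,0,0,-3.02,1],[-0.402,-0.51,-0.048,0,0,-3.02,1],[-0.402,-0.51,-0.048,0,0,-3.02,1],[-0.402,-0.51,-0.048,0,0,-3.02,1],[-0.402,-0.51,-0.048,0,0,-3.02,1],[-0.402,-0.51,-0.048,0,0,-3.02,1]]' 60; python3 - <<'E'
from h import *
rel([.53,.035,.25],103)
E
```

```text
time: 0.95
ee_pos: [0.3984, -0.1762, 0.2316]
tcp_rot: [180.0, -0.0, -1.0]
wrist_force: [1.3, -0.9, -0.1]
opening: 0.0852
shift [ 0.128  -0.2134 -0.0184] turn [ 5.0000e-04 -1.0000e-04 -1.8147e+00]
```

```bash
python3 -m creep '[[0.128,-0.213,-0.018,0,0,-1.81,1],[0.128,-0.213,-0.018,0,0,-1.81,1],[0.128,-0.213,-0.018,0,0,-1.81,1],[0.128,-0.213,-0.018,0,0,-1.81,1],[0.128,-0.213,-0.018,0,0,-1.81,1],[0.128,-0.213,-0.018,0,0,-1.81,1],[0.128,-0.213,-0.018,0,0,-1.81,1],[0.128,-0.213,-0.018,0,0,-1.81,1]]'; python3 - <<'E'
from h import *
rel([.53,.035,.25],103)
E
```

```text
time: 1.75
ee_pos: [0.5307, 0.0325, 0.2488]
tcp_rot: [-179.9, 0.0, 67.9]
wrist_force: [0.6, -0.7, -0.2]
opening: 0.0857
shift [ 0.002  -0.0016 -0.0012] turn [-1.100e-03  2.000e-04 -6.133e-01]
```

```bash
python3 -m creep '[[0,0,0,0,0,-0.6,1],[0,0,0,0,0,-0.6,1],[0,0,0,0,0,-0.6,1],[0,0,0,0,0,-0.6,1],[0,0,0,0,0,-0.6,1],[0,0,0,0,0,-0.6,1]]'; python3 - <<'E'
from h import *
rel([.53,.035,.25],103)
snap("wrist","w1")
E
```

```text
time: 2.35
ee_pos: [0.5306, 0.0318, 0.2492]
tcp_rot: [-180.0, -0.0, 101.6]
wrist_force: [0.0, -0.2, 0.7]
opening: 0.0853
shift [ 0.0032  0.     -0.0008] turn [-0.0003 -0.     -0.0252]
```

View pics/w1.png

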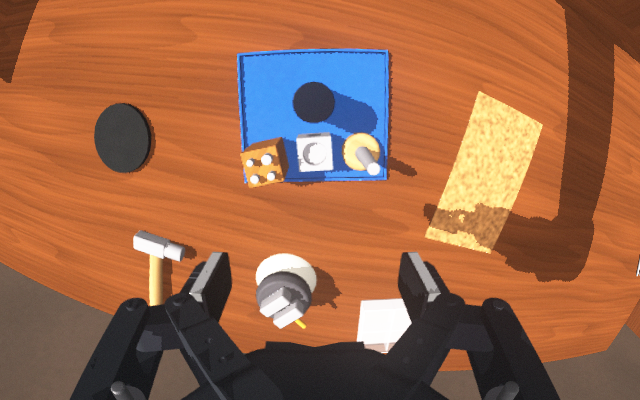

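The wrist view shows the jar lid at (314,103), the doming block at (315,153), the mandrel foot at (362,152) with its tip at (375,170), and the punch block at (264,163). The pad is at (122,137), the mat is centred near (487,172), and the vise base is at (287,275), well beyond the tray.

```bash
python3 - <<'E'
from h import *
im,T=load("w1"); hsv=cv2.cvtColor(im,cv2.COLOR_RGB2HSV); H,S,V=[hsv[...,i].astype(int) for i in range(3)]
yy,xx=np.mgrid[:400,:640]; B=lambda a,b,c,d:(xx>=a)&(xx<=b)&(yy>=c)&(yy<=d)
f=lambda n,z,c:onz("wrist",np.asarray(c).reshape(-1,2),z,T)[:,:2].astype(np.float32)*1000
c=big((H>100)&(H<125)&(S>100)&B(225,400,40,195)); print("tray",cv2.minAreaRect(f(0,.01,c)))
c=big((H>14)&(H<32)&(S>50)&(V>60)&B(420,550,85,260)); print("mat",cv2.minAreaRect(f(0,.004,c)))
c=big((V<75)&B(85,160,95,180)); print("pad",cv2.fitEllipse(f(0,.01,c)), cv2.minEnclosingCircle(f(0,.01,c)))
c=big((V<70)&(S<150)&B(285,340,75,130)); print("jar px",cv2.fitEllipse(c)); print("jar",cv2.fitEllipse(f(0,.092,c)))
big_=cv2.resize(im[40:200,230:400],None,fx=4.7,fy=3.75*1.2,interpolation=cv2.INTER_CUBIC); cv2.imwrite("pics/w1z.png",cv2.resize(im[75:200,230:400],None,fx=4.5,fy=4.5,interpolation=cv2.INTER_CUBIC)[:,:,::-1])
E
```

```text
tray ((480.55145263671875, 19.946243286132812), (179.45721435546875, 199.8651123046875), 12.891680717468262)
mat ((484.42364501953125, 307.7037353515625), (141.4598388671875, 188.89810180664062), 85.72410583496094)
pad ((558.09130859375, -265.8299865722656), (106.35728454589844, 111.61150360107422), 17.873249053955078) ((557.6672973632812, -265.74664306640625), 56.807579040527344)
jar px ((326.91436767578125, 113.31105041503906), (4.089563846588135, 10.121803283691406), 33.237796783447266)
jar ((468.9373474121094, 32.10392761230469), (4.343700885772705, 10.797638893127441), 69.2478256225586)
```

View pics/w1z.png

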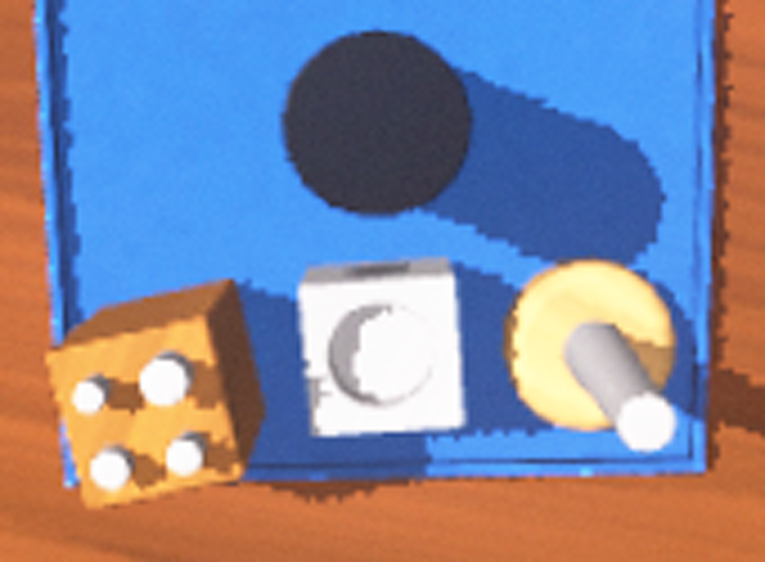

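```bash
python3 - <<'E'
from h import *
im,T=load("w1"); hsv=cv2.cvtColor(im,cv2.COLOR_RGB2HSV); H,S,V=[hsv[...,i].astype(int) for i in range(3)]
yy,xx=np.mgrid[:400,:640]; B=lambda a,b,c,d:(xx>=a)&(xx<=b)&(yy>=c)&(yy<=d)
f=lambda z,c:onz("wrist",np.asarray(c).reshape(-1,2),z,T)[:,:2].astype(np.float32)*1000
print(hsv[103,314],hsv[120,340],hsv[160,250],hsv[140,268],hsv[150,282],hsv[140,350],hsv[170,375],hsv[160,370],hsv[165,327], hsv[134,312])
def tr(p):
    d=np.array(p)-[480.5,19.9]; a=np.radians(12.9); return np.round([d[0]*np.cos(a)+d[1]*np.sin(a),-d[0]*np.sin(a)+d[1]*np.cos(a)],1)
c=big((V<90)&B(285,340,75,130)); e=cv2.fitEllipse(f(.092,c)); print("jar",e,cv2.minEnclosingCircle(f(.092,c)),tr(e[0]))
c=big((S<60)&(V>110)&B(290,338,128,178)); 
r=cv2.minAreaRect(c); print("dom px",cv2.boundingRect(c)); 
c=big((S<60)&(V>200)&B(290,338,128,178)); r=cv2.minAreaRect(f(.046,c)); print("dom",r,tr(r[0]))
c=big((S<60)&(V>225)&B(365,385,158,180)); r=cv2.minEnclosingCircle(f(.109,c)); print("mtop",r,tr(r[0]),cv2.boundingRect(c))
c=big((H>12)&(H<32)&(V>100)&(S>60)&B(340,382,128,178));h=cv2.convexHull(c); r=cv2.minEnclosingCircle(f(.022,c)); e=cv2.fitEllipse(f(.022,h));print("mfoot",r,e,tr(r[0]),cv2.boundingRect(c))
z=np.array([[50,352],[207,312],[244,470],[92,508]])/4.5+[230,75]-.4
p=f(.076,z); print("punch",p,np.linalg.norm(p-np.roll(p,1,0),axis=1),p.mean(0),tr(p.mean(0)),np.degrees(np.arctan2(*(p-np.roll(p,1,0)).T[::-1])))
z=np.array([[90,395],[165,380],[188,454],[111,468]])/4.5+[230,75]-.4
p=f(.088,z); print("punchends",p.mean(0),np.degrees(np.arctan2(*(p-np.roll(p,1,0)).T[::-1])))
m=np.zeros(im.shape,np.uint8)
E
```

```text
[117  64  72] [110 172 160] [173   4 237] [ 11 154 166] [ 10 125  96] [ 27  78 255] [170   3 252] [165  14 188] [  0   1 252] [147  20 115]
jar ((460.15777587890625, 15.920064926147461), (41.52473449707031, 41.9322395324707), 12.259819984436035) ((460.1261901855469, 16.0013370513916), 21.625959396362305) [-20.7   0.7]
dom px (296, 132, 37, 40)
dom ((523.7723999023438, 30.02031898498535), (43.117431640625, 42.87199020385742), 16.52688217163086) [44.4  0.2]
mtop ((513.9154663085938, 90.96440124511719), 7.002684593200684) [48.4 61.8] (367, 163, 13, 12)
mfoot ((512.47900390625, 89.51272583007812), 25.381254196166992) ((512.6140747070312, 89.67816925048828), (49.34769821166992, 50.29296112060547), 147.24867248535156) [46.7 60.7] (342, 133, 38, 37)
punch [[ 5.3301331e+02 -5.5158211e+01]
 [ 5.1526709e+02 -1.6727516e+01]
 [ 5.5426740e+02 -2.0963922e-01]
 [ 5.7252350e+02 -3.8165161e+01]] [43.00952  42.330208 42.35403  42.117775] [543.7678   -27.565132] [ 51.1 -60.4] [-156.7278    114.786156   22.954212  -64.31306 ]
punchends [544.20844 -27.81741] [-155.49347   112.153015   26.463743  -68.30501 ]
```

```bash
python3 - <<'E'
from h import *
rel([.4602,.0159,.036],103)
E
```

```text
shift [-0.0015 -0.0722  0.2133] turn [-0.0002 -0.0001 -0.0249]
```

```bash
python3 -m creep '[[-0.0015,-0.0472,0,0,0,-0.02,1],[-0.0015,-0.0722,0.04,0,0,-0.02,1],[-0.0015,-0.0722,0.08,0,0,-0.02,1],[-0.0015,-0.0722,0.1,0,0,-0.02,1],[-0.0015,-0.0722,0.1,0,0,-0.02,1],[-0.0015,-0.0722,0.1,0,0,-0.02,1]]'; python3 - <<'E'
from h import *
rel([.4602,.0159,.036],103)
snap("wrist","w2")
E
```

```text
time: 3.0
ee_pos: [0.4604, 0.0156, 0.1502]
tcp_rot: [180.0, 0.0, 102.9]
wrist_force: [0.3, 0.7, 0.7]
opening: 0.0853
shift [ 0.0003 -0.0002  0.1142] turn [ 0.0003  0.0001 -0.0024]
```

View pics/w2.png

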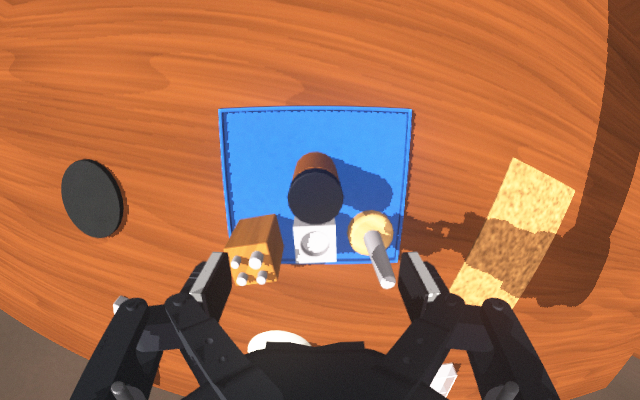

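The jar lid is at (316,196), centred between the fingers. I'll measure again from here.

```bash
python3 - <<'E'
from h import *
im,T=load("w2"); hsv=cv2.cvtColor(im,cv2.COLOR_RGB2HSV); H,S,V=[hsv[...,i].astype(int) for i in range(3)]
yy,xx=np.mgrid[:400,:640]; B=lambda a,b,c,d:(xx>=a)&(xx<=b)&(yy>=c)&(yy<=d)
c=big((V<90)&(S<110)&B(280,350,160,240)); p=onz("wrist",c[:,0],.092,T)[:,:2].astype(np.float32)*1000
print(cv2.boundingRect(c),cv2.fitEllipse(p),cv2.minEnclosingCircle(p))
c=big((H>12)&(H<32)&(V>100)&(S>60)&B(340,395,200,262)); p=onz("wrist",c[:,0],.022,T)[:,:2].astype(np.float32)*1000
print(cv2.boundingRect(c),cv2.fitEllipse(cv2.convexHull(p)),cv2.minEnclosingCircle(p))
print(T[:3,3])
E
```

```text
(288, 161, 55, 63) ((457.2393798828125, 15.627435684204102), (41.77189636230469, 49.80925369262695), 85.35743713378906) ((454.3627014160156, 15.708106994628906), 27.189817428588867)
(348, 211, 45, 44) ((510.46234130859375, 89.03425598144531), (49.104393005371094, 54.09803771972656), 121.862060546875) ((509.9133605957031, 88.69709014892578), 26.78583335876465)
[0.46039302 0.01562147 0.15017577]
```

```bash
python3 -m creep '[[0,0,0.04,0,0,0,1],[0,0,0.08,0,0,0,1],[0,0,0.105,0,0,0,1],[0,0,0.114,0,0,0,1],[0,0,0.114,0,0,0,1],[0,0,0.114,0,0,0,0.4],[0,0,0.114,0,0,0,0.4],[0,0,0.114,0,0,0,0.4]]' 40;python3 -m creep '[[0,0,0,0,0,0,0.4],[0,0,0,0,0,0,0.4],[0,0,0,0,0,0,0.4],[0,0,0,0,0,0,0.4]]' 40
```

```text
time: 3.85
ee_pos: [0.4612, 0.0157, 0.0368]
tcp_rot: [179.9, 0.0, 103.0]
wrist_force: [-0.7, 2.1, 18.3]
opening: 0.0438
time: 4.25
ee_pos: [0.4613, 0.0157, 0.037]
tcp_rot: [179.8, 0.0, 103.0]
wrist_force: [0.1, 0.3, 5.8]
opening: 0.0433
```

```bash
python3 -m creep '[[0,0,-0.015,0,0,0,0.4],[0,0,-0.045,0,0,0,0.4],[0,0,-0.085,0,0,0,0.4],[0.02,0.003,-0.12,0,0,0,0.4],[0.06,0.008,-0.12,0,0,0,0.4],[0.105,0.014,-0.12,0,0,0,0.4],[0.15,0.019,-0.12,0,0,0,0.4],[0.195,0.025,-0.12,0,0,0,0.4]]' 40;python3 -m creep '[[0.045,0.006,0,0,0,0,0.4],[0.085,0.011,0.02,0,0,0,0.4],[0.1,0.013,0.06,0,0,0,0.4],[0.1,0.013,0.095,0,0,0,0.4],[0.1,0.013,0.11,0,0,0,0.4],[0.1,0.013,0.118,0,0,0,0.4],[0.1,0.013,0.12,0,0,0,0.4],[0.1,0.013,0.12,0,0,0,0.4]]'
```

```text
time: 5.05
ee_pos: [0.4405, 0.2129, 0.1567]
tcp_rot: [179.9, -0.0, 102.9]
wrist_force: [0.8, -0.1, -2.0]
opening: 0.0437
time: 5.85
ee_pos: [0.4322, 0.3117, 0.0372]
tcp_rot: [179.9, -0.1, 102.9]
wrist_force: [-0.4, -1.6, -2.3]
opening: 0.0437
```

```bash
python3 -m creep '[[0,0,0.001,0,0,0,0.4],[0,0,0.001,0,0,0,0.4]]'
```

```text
time: 6.05
ee_pos: [0.4325, 0.312, 0.037]
tcp_rot: [179.8, -0.1, 102.9]
wrist_force: [-0.6, -0.3, 8.2]
opening: 0.0436
```

```bash
python3 -m creep '[[0,0,0,0,0,0,0.8],[0,0,0,0,0,0,1],[0,0,0,0,0,0,1],[0,0,-0.04,0,0,0,1],[0,0,-0.08,0,0,0,1],[0,0,-0.121,0,0,0,1],[0,0,-0.15,0,0,0,1],[0,0,-0.151,0,0,0,1]]'; python3 - <<'E'
from h import *
snap("wrist","w3"); rel([.513,.0903,.2],103)
E
```

```text
time: 6.85
ee_pos: [0.4325, 0.3125, 0.1899]
tcp_rot: [179.7, -0.1, 103.0]
wrist_force: [0.7, 0.5, 0.6]
opening: 0.0853
shift [-0.2344  0.0292 -0.0127] turn [ 0.0034 -0.0014 -0.0007]
```

View pics/w3.png

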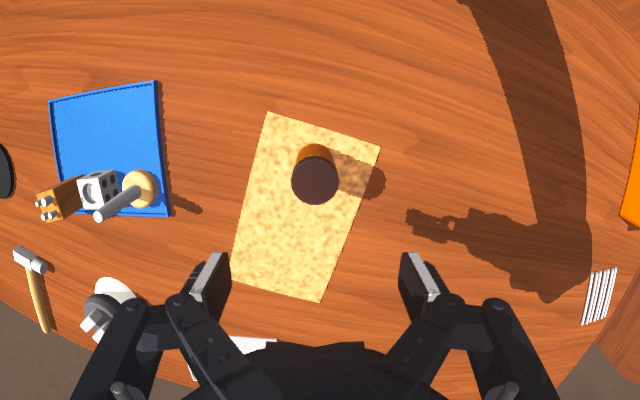

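```bash
python3 -m creep '[[-0.04,0.005,-0.004,0,0,0,1],[-0.085,0.01,-0.008,0,0,0,1],[-0.13,0.016,-0.01,0,0,0,1],[-0.175,0.022,-0.01,0,0,0,1],[-0.215,0.027,-0.01,0,0,0,1],[-0.234,0.029,-0.01,0,0,0,1],[-0.234,0.029,-0.01,0,0,0,1],[-0.234,0.029,-0.01,0,0,0,1]]'; python3 - <<'E'
from h import *
snap("wrist","w4"); rel([.513,.0903,.06],103)
E
```

```text
time: 7.7
ee_pos: [0.5115, 0.09, 0.1942]
tcp_rot: [-179.9, -0.0, 102.9]
wrist_force: [-0.3, 0.4, 0.4]
opening: 0.0856
shift [-0.0006  0.0016  0.1345] turn [-0.0014 -0.0003 -0.0007]
```

View pics/w4.png

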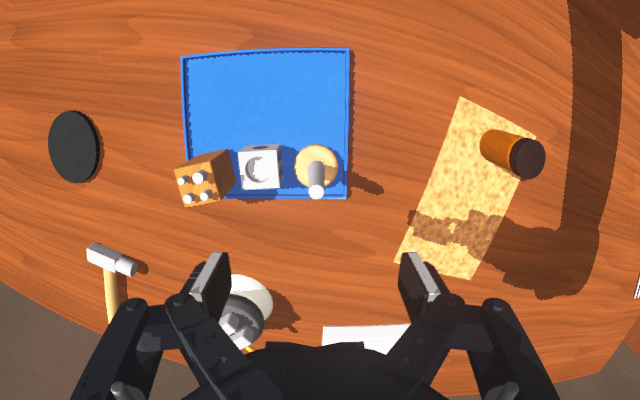

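The mandrel tip is at (316,191) and the foot at (317,166), aligned with the jaw centre.

```bash
python3 - <<'E'
from h import *
im,T=load("w4"); hsv=cv2.cvtColor(im,cv2.COLOR_RGB2HSV); H,S,V=[hsv[...,i].astype(int) for i in range(3)]
yy,xx=np.mgrid[:400,:640]; B=lambda a,b,c,d:(xx>=a)&(xx<=b)&(yy>=c)&(yy<=d)
c=big((H>12)&(H<32)&(V>100)&(S>60)&B(290,342,140,195)); p=onz("wrist",c[:,0],.022,T)[:,:2].astype(np.float32)*1000
print(cv2.boundingRect(c),cv2.fitEllipse(cv2.convexHull(p)),cv2.minEnclosingCircle(p))
c=big((S<60)&(V>215)&B(305,330,180,203)); p=onz("wrist",c[:,0],.109,T)[:,:2].astype(np.float32)*1000
print(cv2.boundingRect(c),cv2.minEnclosingCircle(p))
for n in("scene","side"):
    im=cv2.cvtColor(cv2.imread(f"pics/{n}0.png"),cv2.COLOR_BGR2RGB); print(n,proj(n,[[.513,.0903,.109],[.513,.0903,.022]]))
E
```

```text
(295, 144, 43, 42) ((512.236572265625, 90.990478515625), (49.12992858886719, 50.7777214050293), 102.6271743774414) ((512.0214233398438, 90.90211486816406), 25.638586044311523)
(308, 180, 16, 19) ((511.99530029296875, 89.22969055175781), 9.798157691955566)
scene [[292.69489188 131.53996777]
 [295.39366276 155.30921593]]
side [[252.99007853 185.09165644]
 [258.61224986 210.61687414]]
```

```bash
python3 -m creep '[[0,0.001,0.03,0,0,0,1],[0,0.001,0.07,0,0,0,1],[0,0.001,0.11,0,0,0,0.9],[0,0.001,0.13,0,0,0,0.7],[0,0.001,0.135,0,0,0,0.5],[0,0.001,0.135,0,0,0,0.1],[0,0.001,0.135,0,0,0,0.1],[0,0.001,0.135,0,0,0,0.1]]' 40;python3 -m creep '[[0,0,0,0,0,0,0.1],[0,0,0,0,0,0,0.1],[0,0,0,0,0,0,0.1],[0,0,0,0,0,0,0.1]]' 40
```

```text
time: 8.55
ee_pos: [0.5138, 0.0909, 0.0621]
tcp_rot: [179.8, -0.0, 103.0]
wrist_force: [-0.7, 1.6, 3.4]
opening: 0.0128
time: 8.95
ee_pos: [0.5139, 0.0908, 0.0621]
tcp_rot: [179.8, -0.0, 103.0]
wrist_force: [-1.7, 3.0, 7.2]
opening: 0.0129
```

```bash
python3 - <<'E'
from h import *
im,_=snap("side","s5"); w,_=snap("wrist","w5")
cv2.imwrite("pics/s5z.png",cv2.resize(im[140:290,190:360],None,fx=4,fy=4,interpolation=cv2.INTER_CUBIC)[:,:,::-1])
E
```

```text
(no output)
```

View pics/s5z.png

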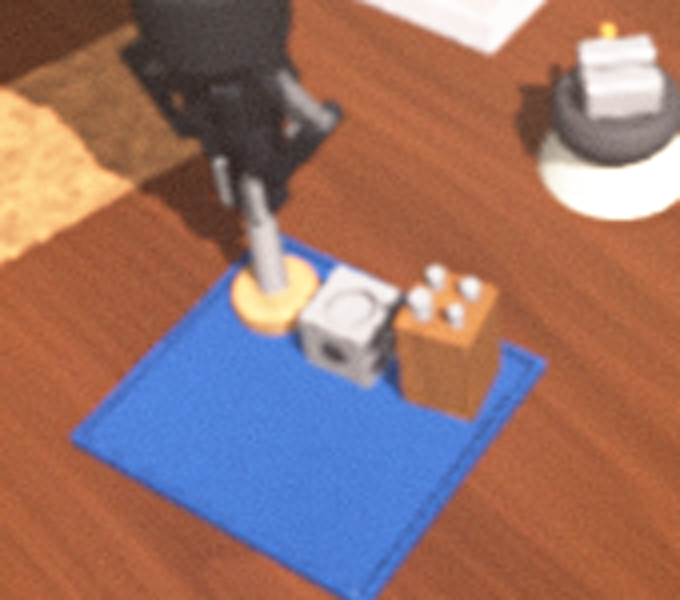

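View pics/w5.png

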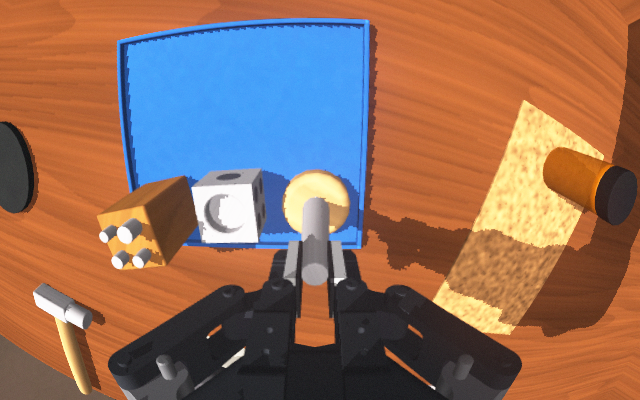

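The mandrel is gripped squarely by its cone at (315,250) and is still upright. Next I carry it to the middle of the mat.

```bash
python3 -m creep '[[0,0,-0.015,0,0,0,0.1],[0,0,-0.045,0,0,0,0.1],[0.01,0.002,-0.08,0,0,0,0.1],[0.04,0.01,-0.08,0,0,0,0.1],[0.08,0.019,-0.08,0,0,0,0.1],[0.12,0.029,-0.08,0,0,0,0.1],[0.16,0.038,-0.08,0,0,0,0.1],[0.192,0.046,-0.08,0,0,0,0.1]]';python3 -m creep '[[0.017,0.004,0.01,0,0,0,0.1],[0.017,0.004,0.04,0,0,0,0.1],[0.017,0.004,0.065,0,0,0,0.1],[0.017,0.004,0.076,0,0,0,0.1],[0.017,0.004,0.08,0,0,0,0.1],[0.017,0.004,0.081,0,0,0,0.1],[0.017,0.004,0.081,0,0,0,0.1]]'
```

```text
time: 9.85
ee_pos: [0.5145, 0.2897, 0.1413]
tcp_rot: [180.0, -0.0, 103.0]
wrist_force: [0.6, -0.2, -2.1]
opening: 0.0131
time: 10.55
ee_pos: [0.5155, 0.3053, 0.0622]
tcp_rot: [179.8, -0.1, 102.9]
wrist_force: [-4.7, -0.5, 8.7]
opening: 0.0127
```

```bash
python3 -m creep '[[0,0,0,0,0,0,0.4],[0,0,0,0,0,0,0.7],[0,0,0,0,0,0,1],[0,0,-0.03,0,0,0,1],[0,0,-0.07,0,0,0,1],[0,0,-0.11,0,0,0,1],[0,0,-0.13,0,0,0,1],[0,0,-0.131,0,0,0,1]]'; python3 - <<'E'
from h import *
snap("wrist","w6"); rel([.5438,-.0276,.19],24)
E
```

```text
time: 11.35
ee_pos: [0.5159, 0.3057, 0.194]
tcp_rot: [179.7, -0.1, 103.0]
wrist_force: [0.1, 0.7, 0.1]
opening: 0.0856
shift [-0.3309 -0.047   0.0015] turn [ 0.0017 -0.0024  1.3779]
```

View pics/w6.png

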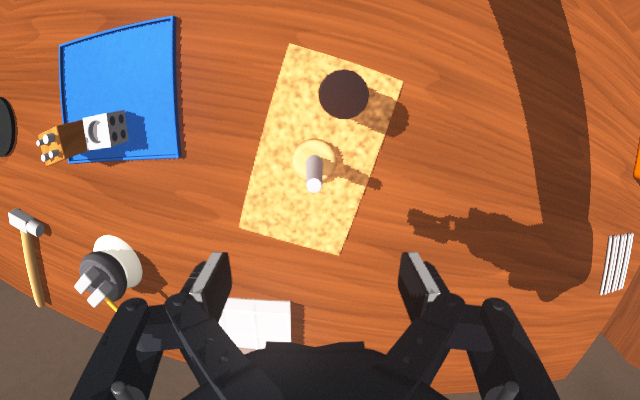

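The jar (343,94) and the mandrel (314,170) both stand on the mat. Now I go to the punch block.

```bash
python3 -m creep '[[-0.04,-0.006,0,0,0,0.14,1],[-0.085,-0.012,0,0,0,0.28,1],[-0.13,-0.018,0,0,0,0.42,1],[-0.175,-0.025,0,0,0,0.56,1],[-0.22,-0.031,0,0,0,0.7,1],[-0.265,-0.038,0,0,0,0.84,1],[-0.3,-0.043,0,0,0,0.98,1],[-0.32,-0.046,0,0,0,1.12,1]]'; python3 - <<'E'
from h import *
rel([.5438,-.0276,.19],24)
E
```

```text
time: 12.2
ee_pos: [0.541, -0.0197, 0.1887]
tcp_rot: [-179.9, 0.1, 38.3]
wrist_force: [1.1, -0.1, 1.2]
opening: 0.0855
shift [-0.0027  0.0079 -0.0013] turn [-0.0009  0.0021  0.2501]
```

```bash
python3 -m creep '[[-0.002,0.007,0,0,0,0.14,1],[-0.002,0.007,0,0,0,0.25,1],[-0.002,0.007,0,0,0,0.25,1],[-0.002,0.007,0,0,0,0.25,1]]'; python3 - <<'E'
from h import *
im,T=snap("wrist","w7"); rel([.5438,-.0276,.19],24)
cv2.imwrite("pics/w7z.png",cv2.resize(im[100:230,230:400],None,fx=4.5,fy=4.5,interpolation=cv2.INTER_CUBIC)[:,:,::-1])
E
```

```text
time: 12.6
ee_pos: [0.5442, -0.0236, 0.1893]
tcp_rot: [-180.0, 0.1, 24.7]
wrist_force: [-0.2, 0.4, -0.3]
opening: 0.0854
shift [-0.0021  0.0035 -0.0005] turn [-0.0005  0.0011  0.0114]
```

View pics/w7.png

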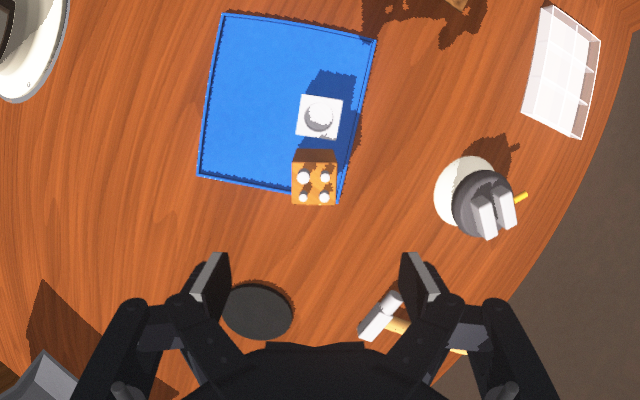

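View pics/w7z.png

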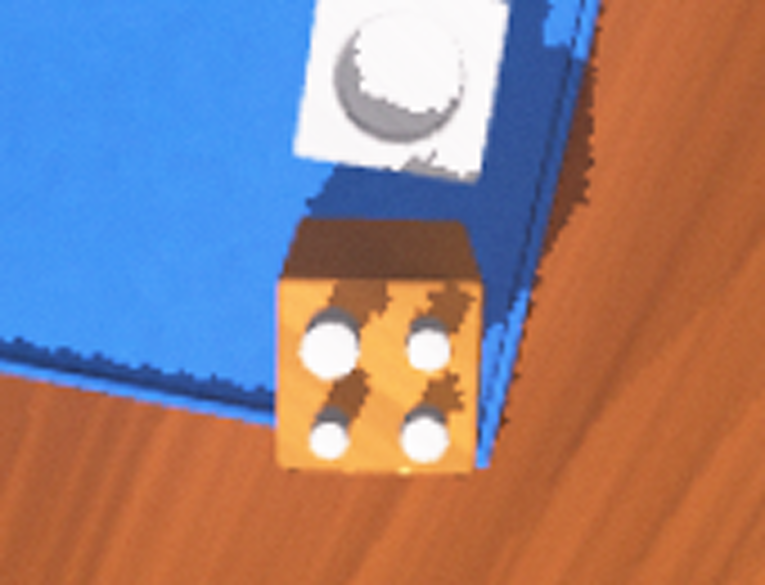

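```bash
python3 - <<'E'
from h import *
im,T=load("w7")
z=np.array([[276,281],[482,279],[475,472],[278,470]])/4.5+[230,100]-.4
p=onz("wrist",z,.076,T)[:,:2]*1000; print(p,np.linalg.norm(p-np.roll(p,1,0),axis=1),p.mean(0),np.degrees(np.arctan2(*(p-np.roll(p,1,0)).T[::-1])),T[:3,3])
print(onz("wrist",[[434,195],[465,157]],.0,T)[:,:2],onz("wrist",[[452,205]],.05,T)[:,:2])
rel([p[:,0].mean()/1000,p[:,1].mean()/1000,.035],24)
E
```

```text
[[516.66952667 -17.74703533]
 [555.85005108   0.7715246 ]
 [573.428282   -38.85991472]
 [533.94369599 -56.54624865]] [42.47088273 43.33648064 43.35487498 43.26475402] [544.97288893 -28.09541853] [ 113.99956442   25.29762241  -66.08067502 -155.87095678] [ 0.54415634 -0.02361175  0.18929247]
[[0.70279804 0.00268742]
 [0.71640099 0.06600839]] [[0.7037898  0.00868551]]
shift [-0.001   0.0046  0.1545] turn [-0.0005  0.0011  0.0114]
```

```bash
python3 -m creep '[[-0.001,0.003,0.03,0,0,0.005,1],[-0.001,0.004,0.055,0,0,0.01,1],[-0.001,0.004,0.055,0,0,0.01,1],[-0.001,0.004,0.055,0,0,0.01,1]]'; python3 - <<'E'
from h import *
rel([.5445,-.0280,.035],24.2)
E
```

```text
time: 13.05
ee_pos: [0.545, -0.0275, 0.1357]
tcp_rot: [-180.0, 0.0, 24.0]
wrist_force: [0.3, 0.2, 0.2]
opening: 0.0853
shift [-0.0006  0.0003  0.1007] turn [-0.0003  0.0006 -0.0036]
```

```bash
python3 -m creep '[[-0.0005,0.0003,0.04,0,0,-0.003,1],[-0.0005,0.0003,0.08,0,0,-0.003,1],[-0.0005,0.0003,0.096,0,0,-0.003,1],[-0.0005,0.0003,0.1,0,0,-0.003,1],[-0.0005,0.0003,0.1,0,0,-0.003,0.7],[-0.0005,0.0003,0.1,0,0,-0.003,0.4],[-0.0005,0.0003,0.1,0,0,-0.003,0.4],[-0.0005,0.0003,0.1,0,0,-0.003,0.4]]' 40;python3 -m creep '[[0,0,0,0,0,0,0.4],[0,0,0,0,0,0,0.4],[0,0,0,0,0,0,0.4]]' 40; python3 - <<'E'
from h import *
print(bot.get_obs()["torque"])
im,_=snap("side","s8")
cv2.imwrite("pics/s8z.png",cv2.resize(im[140:290,190:360],None,fx=4,fy=4,interpolation=cv2.INTER_CUBIC)[:,:,::-1])
E
```

```text
time: 13.85
ee_pos: [0.5459, -0.0283, 0.0374]
tcp_rot: [179.9, -0.1, 24.1]
wrist_force: [-1.4, 0.1, 5.5]
opening: 0.0425
time: 14.15
ee_pos: [0.546, -0.0284, 0.0374]
tcp_rot: [179.9, -0.1, 24.1]
wrist_force: [-2.3, -0.9, 6.5]
opening: 0.0424
[-0.07675733  0.23196333 -0.00284948]
```

View pics/s8z.png

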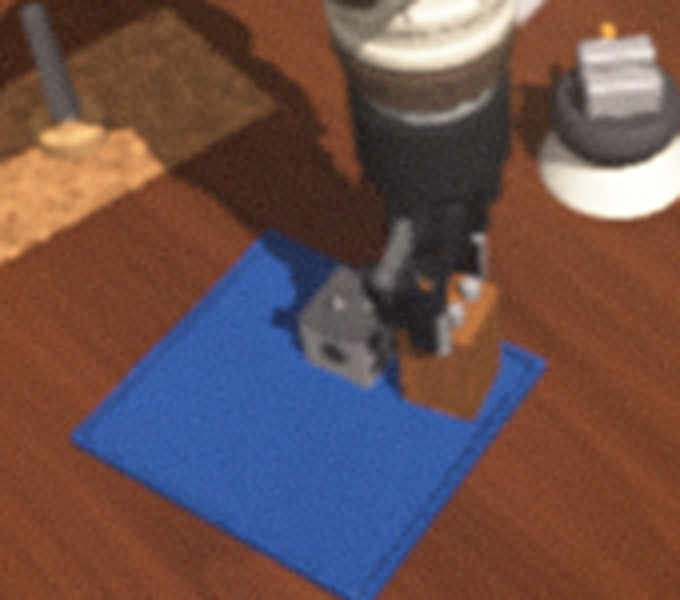

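```bash
python3 -m creep '[[0,0,-0.015,0,0,0,0.4],[0,0,-0.045,0,0,0,0.4],[0,0,-0.085,0,0,0,0.4],[0.006,-0.01,-0.1,0,0,0,0.4],[0.024,-0.04,-0.1,0,0,0,0.4],[0.048,-0.08,-0.1,0,0,0,0.4],[0.072,-0.12,-0.1,0,0,0,0.4],[0.096,-0.16,-0.1,0,0,0,0.4]]';python3 -m creep '[[0.024,-0.04,0,0,0,0,0.4],[0.048,-0.08,0,0,0,0,0.4],[0.064,-0.107,0,0,0,0,0.4],[0.074,-0.124,0,0,0,0,0.4],[0.074,-0.124,0.03,0,0,0,0.4],[0.074,-0.124,0.06,0,0,0,0.4],[0.074,-0.124,0.085,0,0,0,0.4],[0.074,-0.124,0.095,0,0,0,0.4]]';python3 -m creep '[[0,0,0.004,0,0,0,0.4],[0,0,0.005,0,0,0,0.4],[0,0,0.005,0,0,0,0.4]]'
```

```text
time: 15.0
ee_pos: [0.5676, 0.1588, 0.137]
tcp_rot: [180.0, -0.1, 24.0]
wrist_force: [0.9, -1.1, -0.6]
opening: 0.0426
time: 15.8
ee_pos: [0.5834, 0.3001, 0.0386]
tcp_rot: [180.0, 0.2, 24.1]
wrist_force: [-0.5, -0.2, -2.1]
opening: 0.0428
time: 16.1
ee_pos: [0.5849, 0.3007, 0.0375]
tcp_rot: [-180.0, -0.1, 24.1]
wrist_force: [-3.1, -1.6, 5.1]
opening: 0.043
```

```bash
python3 -m creep '[[0,0,0,0,0,0,0.6],[0,0,0,0,0,0,0.75],[0,0,0,0,0,0,0.75],[0,0,-0.04,0,0,0,0.75],[0,0,-0.08,0,0,0,0.75],[0,0,-0.12,0,0,0,1],[0,0,-0.16,0,0,0,1],[0,0,-0.16,0,0,0,1]]'; python3 - <<'E'
from h import *
im,_=snap("wrist","w9"); snap("side","s9"); rel([.524,.03,.19],13)
E
```

```text
time: 16.9
ee_pos: [0.586, 0.3012, 0.2021]
tcp_rot: [-180.0, -0.5, 24.1]
wrist_force: [1.7, 0.4, 0.9]
opening: 0.0855
shift [-0.1661  0.2223  0.006 ] turn [-0.0003 -0.0023  0.1931]
```

View pics/w9.png

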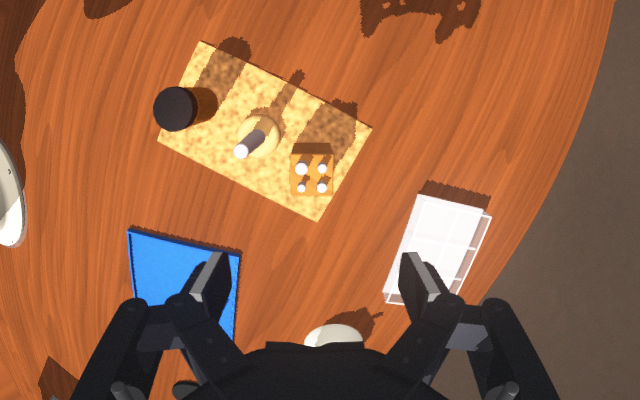

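View pics/s9.png

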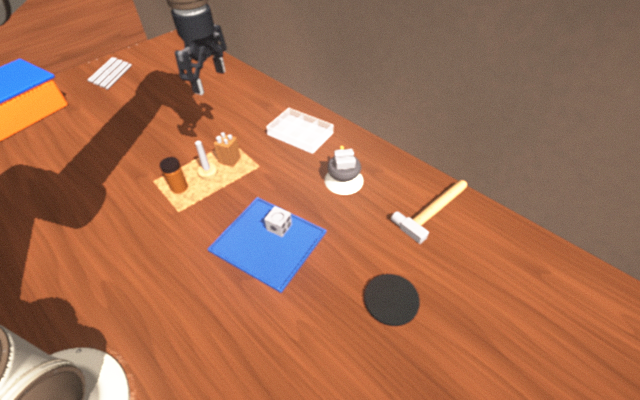

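All three stand on the mat: in the side view the jar is at (174,175), the mandrel at (204,160) and the punch block at (226,150). The doming block hasn't moved. Next I hover over it.

```bash
python3 -m creep '[[-0.03,0.04,0,0,0,0.04,1],[-0.06,0.08,0,0,0,0.08,1],[-0.09,0.12,0,0,0,0.12,1],[-0.12,0.16,0,0,0,0.16,1],[-0.145,0.195,0,0,0,0.19,1],[-0.166,0.222,0,0,0,0.19,1],[-0.166,0.222,0,0,0,0.19,1],[-0.166,0.222,0,0,0,0.19,1]]'; python3 - <<'E'
from h import *
im,T=snap("wrist","w10"); rel([.524,.03,.19],13); 
cv2.imwrite("pics/w10z.png",cv2.resize(im[90:220,230:400],None,fx=4.5,fy=4.5,interpolation=cv2.INTER_CUBIC)[:,:,::-1])
E
```

```text
time: 17.8
ee_pos: [0.5228, 0.0294, 0.1942]
tcp_rot: [-180.0, 0.1, 13.1]
wrist_force: [0.3, -0.3, 0.5]
opening: 0.0859
shift [0.0009 0.0004 0.0043] turn [-0.0005  0.0013  0.0026]
```

View pics/w10z.png

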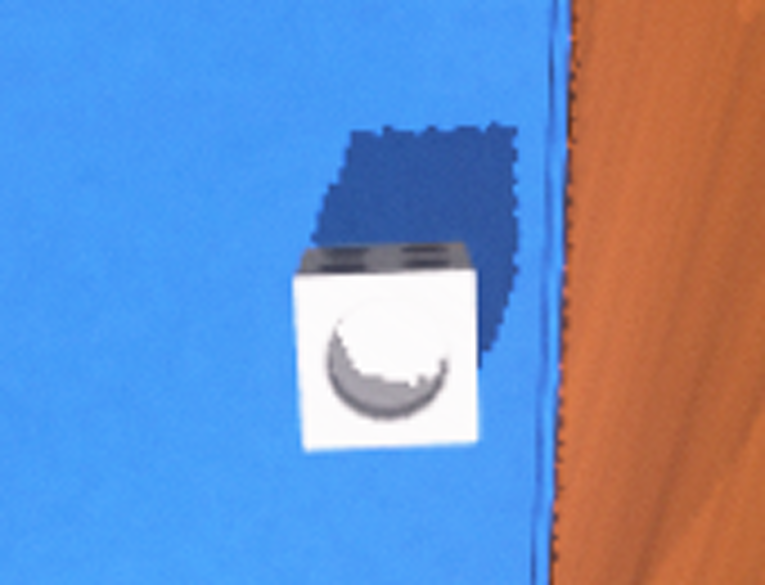

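View pics/w10.png

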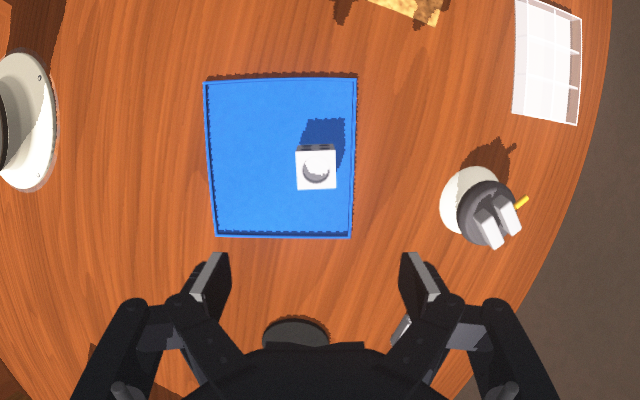

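```bash
python3 - <<'E'
from h import *
im,T=load("w10"); hsv=cv2.cvtColor(im,cv2.COLOR_RGB2HSV); S,V=hsv[...,1].astype(int),hsv[...,2].astype(int)
m=(S<60)&(V>185); m[:140]=0;m[200:]=0;m[:,:285]=0;m[:,345:]=0
c=big(m); r=cv2.minAreaRect(onz("wrist",c[:,0],.046,T)[:,:2].astype(np.float32)*1000); print(r)
z=np.array([[294,272],[475,268],[478,441],[304,450]])/4.5+[230,90]-.4
p=onz("wrist",z,.046,T)[:,:2]*1000; print(p,p.mean(0),np.linalg.norm(p-np.roll(p,1,0),axis=1),np.degrees(np.arctan2(*(p-np.roll(p,1,0)).T[::-1])))
x=p.mean(0)/1000; rel([x[0],x[1],.015],15.5)
E
```

```text
((523.7818603515625, 29.91668701171875), (42.31770324707031, 42.50908660888672), 15.154133796691895)
[[497.74987859  45.84870499]
 [538.71575694  56.41110657]
 [549.82443839  15.40905969]
 [509.33410803   3.58339938]] [523.90604549  30.31306766] [43.82408505 42.30564402 42.48023837 42.18190481] [ 105.32742849   14.45791743  -74.84077603 -163.71895703]
shift [0.0011 0.0002 0.1793] turn [-0.0005  0.0013 -0.041 ]
```

```bash
python3 -m creep '[[0.001,0,0.04,0,0,-0.038,1],[0.001,0,0.08,0,0,-0.038,1],[0.001,0,0.12,0,0,-0.038,1],[0.001,0,0.155,0,0,-0.038,1],[0.001,0,0.172,0,0,-0.038,1],[0.001,0,0.182,0,0,-0.038,1],[0.001,0,0.183,0,0,-0.038,0.7],[0.001,0,0.183,0,0,-0.038,0.35]]' 80;python3 -m creep '[[0,0,0,0,0,0,0.35],[0,0,0,0,0,0,0.35],[0,0,0,0,0,0,0.35],[0,0,0,0,0,0,0.35],[0,0,0,0,0,0,0.35]]' 80
```

```text
time: 18.65
ee_pos: [0.5247, 0.0308, 0.013]
tcp_rot: [180.0, -0.0, 15.4]
wrist_force: [0.1, 0.7, -0.2]
opening: 0.0592
time: 19.15
ee_pos: [0.5248, 0.0304, 0.0146]
tcp_rot: [180.0, -0.1, 15.4]
wrist_force: [-5.4, 0.9, 10.3]
opening: 0.0357
```

```bash
python3 - <<'E'
from h import *
im,_=snap("side","s11"); w,_=snap("wrist","w11")
cv2.imwrite("pics/s11z.png",cv2.resize(im[140:290,190:360],None,fx=4,fy=4,interpolation=cv2.INTER_CUBIC)[:,:,::-1])
print(bot.get_obs()["opening"])
E
```

```text
0.03591864360049875
```

View pics/s11z.png

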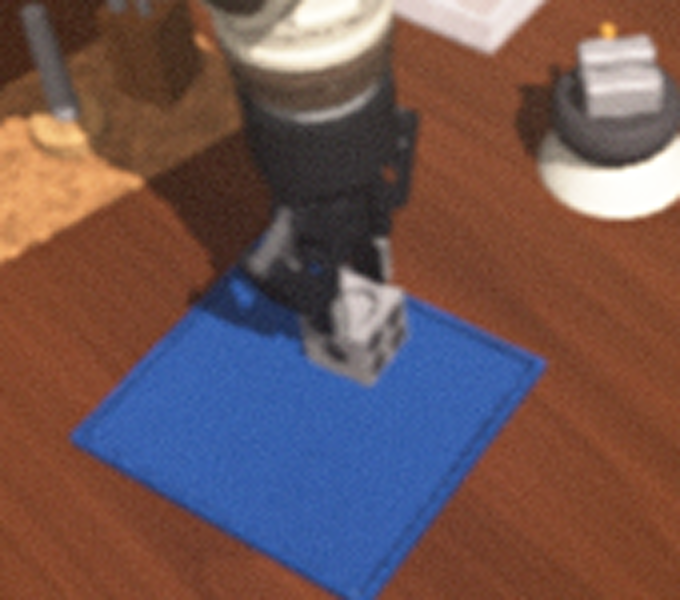

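View pics/w11.png

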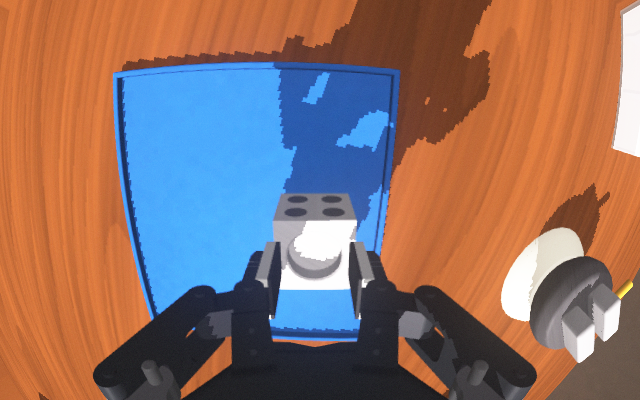

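```bash
python3 - <<'E'
from h import *
def circ(p): 
    A=np.c_[2*p,np.ones(len(p))]; s=np.linalg.lstsq(A,(p**2).sum(1),rcond=None)[0]; return s[:2],np.sqrt(s[2]+s[:2]@s[:2])
yy,xx=np.mgrid[:400,:640]
for n,bx,nm in(("scene",(190,270,255,330),"scene0"),("side",(355,430,265,335),"s9"),("wrist",(85,160,95,180),"w1"),("wrist",(40,108,100,190),"w4"),("wrist",(50,135,150,245),"w2")):
    if nm=="scene0": im=cv2.cvtColor(cv2.imread("pics/scene0.png"),cv2.COLOR_BGR2RGB);T=None
    else: im,T=load(nm)
    d=im.max(2).astype(int)
    for th in (70,90,110):
        m=(d<th)&(xx>=bx[0])&(xx<=bx[1])&(yy>=bx[2])&(yy<=bx[3])
        c=cv2.convexHull(big(m)); c=c[:,0]
        for z in (.01,0.005): 
            p=onz(n,c,z,T)[:,:2]*1000; e=circ(p.astype(float)); print(nm,th,z,np.round(e[0],1),round(e[1],1),np.round(np.std(np.linalg.norm(p-e[0],axis=1)),1))
E
```

```text
scene0 70 0.01 [ 562.6 -267.1] 54.3 0.5
scene0 70 0.005 [ 560.7 -266.2] 54.6 0.5
scene0 90 0.01 [ 563.  -265.9] 55.7 0.7
scene0 90 0.005 [ 561.1 -264.9] 56.0 0.7
scene0 110 0.01 [ 563.2 -265.8] 56.2 0.9
scene0 110 0.005 [ 561.3 -264.9] 56.6 0.9
s9 70 0.01 [ 552.  -271.6] 50.5 2.7
s9 70 0.005 [ 554.4 -270.6] 50.8 2.7
s9 90 0.01 [ 554.5 -267.9] 54.2 0.4
s9 90 0.005 [ 557.  -266.8] 54.6 0.4
s9 110 0.01 [ 554.5 -267.6] 55.1 0.5
s9 110 0.005 [ 557.  -266.5] 55.5 0.5
w1 70 0.01 [ 558.4 -265.2] 55.0 1.1
w1 70 0.005 [ 559.7 -268.6] 55.6 1.1
w1 90 0.01 [ 559.  -265.2] 55.8 1.0
w1 90 0.005 [ 560.3 -268.6] 56.5 1.0
w1 110 0.01 [ 559.  -262.7] 57.8 2.0
w1 110 0.005 [ 560.3 -266. ] 58.5 2.0
w4 70 0.01 [ 558.3 -264.3] 56.0 1.4
w4 70 0.005 [ 560.1 -269. ] 56.8 1.4
w4 90 0.01 [ 558.4 -264.2] 56.4 1.4
w4 90 0.005 [ 560.1 -268.9] 57.2 1.5
w4 110 0.01 [ 558.8 -261.3] 58.8 2.1
w4 110 0.005 [ 560.6 -266. ] 59.6 2.1
w2 70 0.01 [ 557.2 -264.4] 55.5 1.5
w2 70 0.005 [ 560.  -268.6] 56.4 1.5
w2 90 0.01 [ 557.6 -264.8] 56.2 1.3
w2 90 0.005 [ 560.4 -269. ] 57.1 1.4
w2 110 0.01 [ 558.3 -262.5] 57.5 2.2
w2 110 0.005 [ 561.1 -266.7] 58.4 2.2
```

```bash
python3 -m creep '[[0,0,-0.01,0,0,0,0.35],[0,0,-0.03,0,0,0,0.35],[0,0,-0.06,0,0,0,0.35],[0,0,-0.09,0,0,0,0.35],[0,0,-0.1,0,0,0,0.35]]'; python3 - <<'E'
from h import *
rel([.56,-.2665,.115],15.4)
E
```

```text
time: 19.75
ee_pos: [0.526, 0.0303, 0.1168]
tcp_rot: [179.9, -0.3, 15.4]
wrist_force: [0.6, -0.4, -0.5]
opening: 0.0299
shift [-0.0458  0.2953  0.002 ] turn [ 0.0013 -0.0056 -0.0008]
```

```bash
python3 - <<'E'
from h import *
im,_=snap("side","s12"); w,_=snap("wrist","w12")
cv2.imwrite("pics/s12z.png",cv2.resize(im[140:290,190:360],None,fx=4,fy=4,interpolation=cv2.INTER_CUBIC)[:,:,::-1])
E
```

```text
(no output)
```

View pics/s12z.png

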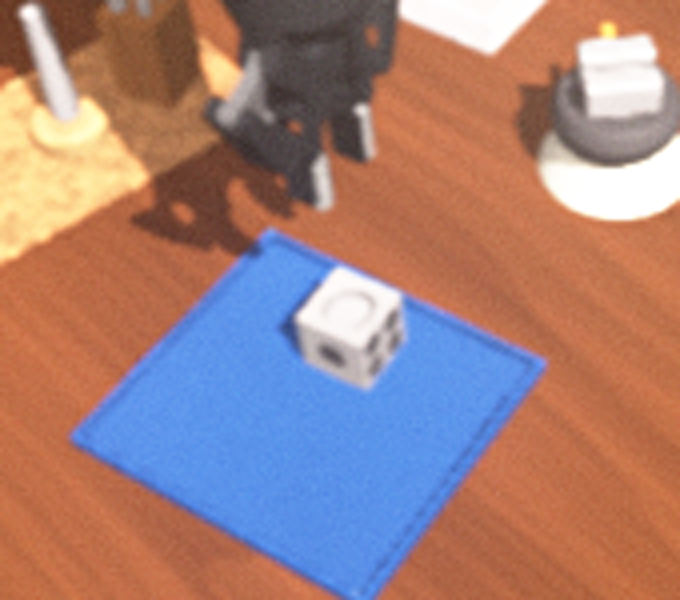

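View pics/w12.png

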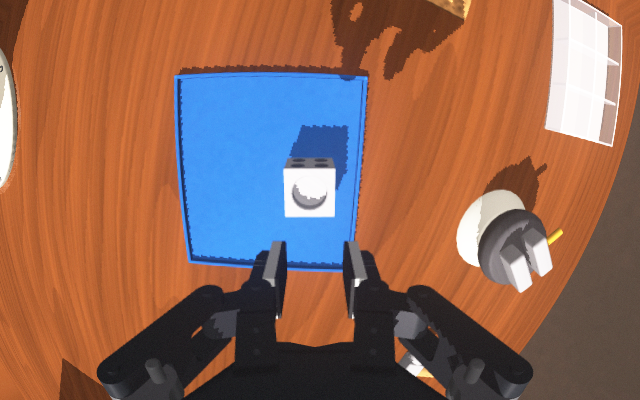

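The fingers came up empty. The block is still upright in the tray at (310,190) in the wrist view, so the pads were too high on it and slid off. I'll measure it again and grip lower and harder.

```bash
python3 - <<'E'
from h import *
im,T=load("w12"); hsv=cv2.cvtColor(im,cv2.COLOR_RGB2HSV); S,V=hsv[...,1].astype(int),hsv[...,2].astype(int)
m=(S<60)&(V>185); m[:140]=0;m[225:]=0;m[:,:270]=0;m[:,345:]=0
c=big(m); print(cv2.boundingRect(c)); r=cv2.minAreaRect(onz("wrist",c[:,0],.046,T)[:,:2].astype(np.float32)*1000); print(r, T[:3,3])
x=np.array(r[0])/1000; rel([x[0],x[1],.006],15.4)
E
```

```text
(284, 168, 52, 49)
((522.1461181640625, 29.674253463745117), (42.258846282958984, 42.166297912597656), 15.27165412902832) [0.52606818 0.03033154 0.11681848]
shift [-0.0039 -0.0004  0.1087] turn [ 0.0008 -0.0039 -0.0008]
```

```bash
python3 -m creep '[[-0.0025,0,0,0,0,0,0.7],[-0.0025,0,0.0,0,0,0,1],[-0.0025,0,0.03,0,0,0,1],[-0.0025,0,0.04,0,0,0,1],[-0.0025,0,0.04,0,0,0,1]]'; python3 - <<'E'
from h import *
im,T=snap("wrist","w13"); hsv=cv2.cvtColor(im,cv2.COLOR_RGB2HSV); S,V=hsv[...,1].astype(int),hsv[...,2].astype(int)
m=(S<60)&(V>185); m[:140]=0;m[260:]=0;m[:,:250]=0;m[:,365:]=0
c=big(m); print(cv2.boundingRect(c)); r=cv2.minAreaRect(onz("wrist",c[:,0],.046,T)[:,:2].astype(np.float32)*1000); print(r, T[:3,3])
x=np.array(r[0])/1000; rel([x[0],x[1],.006],15.4)
E
```

```text
time: 20.35
ee_pos: [0.5202, 0.0295, 0.07]
tcp_rot: [-179.9, 0.3, 15.4]
wrist_force: [0.7, -0.5, 0.0]
opening: 0.0855
(286, 187, 64, 57)
((522.3895874023438, 29.33572769165039), (42.724761962890625, 42.06923294067383), 15.503091812133789) [0.52018146 0.02949623 0.06997017]
shift [0.0014 0.0006 0.0655] turn [-0.0005  0.0023 -0.0008]
```

```bash
python3 -m creep '[[0.001,0,0.025,0,0,0,1],[0.001,0,0.045,0,0,0,1],[0.001,0,0.058,0,0,0,1],[0.001,0,0.064,0,0,0,1],[0.001,0,0.064,0,0,0,1],[0.001,0,0.064,0,0,0,0.7],[0.001,0,0.064,0,0,0,0.4],[0.001,0,0.064,0,0,0,0.2]]' 100;python3 -m creep '[[0,0,0,0,0,0,0.2],[0,0,0,0,0,0,0.2],[0,0,0,0,0,0,0.2],[0,0,0,0,0,0,0.2]]' 100
```

```text
time: 21.2
ee_pos: [0.5233, 0.0299, 0.0091]
tcp_rot: [180.0, -0.1, 15.4]
wrist_force: [-0.8, -0.2, 2.0]
opening: 0.0442
time: 21.6
ee_pos: [0.5232, 0.0298, 0.0099]
tcp_rot: [180.0, -0.1, 15.4]
wrist_force: [-3.8, -0.2, 9.3]
opening: 0.0385
```

```bash
python3 -m creep '[[0,0,0,0,0,0,0.6],[0,0,0,0,0,0,0.6],[0,0,0.005,0,0,0,0.6],[0,0,0.005,0,0,0,0.6],[0,0,0.005,0,0,0,0.2],[0,0,0.005,0,0,0,0.2],[0,0,0.005,0,0,0,0.2],[0,0,0.005,0,0,0,0.2]]' 100;python3 -m creep '[[0,0,0,0,0,0,0.2],[0,0,0,0,0,0,0.2]]' 100
```

```text
time: 22.4
ee_pos: [0.5229, 0.0299, 0.0035]
tcp_rot: [-180.0, -0.0, 15.4]
wrist_force: [-1.3, 1.2, 3.7]
opening: 0.0394
time: 22.6
ee_pos: [0.5229, 0.0299, 0.0036]
tcp_rot: [180.0, -0.0, 15.4]
wrist_force: [-1.5, 0.5, 4.2]
opening: 0.0395
```

```bash
python3 -m creep '[[0,0,-0.005,0,0,0,0.2],[0,0,-0.01,0,0,0,0.2],[0,0,-0.015,0,0,0,0.2],[0,0,-0.02,0,0,0,0.2],[0,0,-0.02,0,0,0,0.2]]'
```

```text
time: 23.1
ee_pos: [0.5233, 0.0299, 0.0242]
tcp_rot: [180.0, -0.1, 15.4]
wrist_force: [1.5, 0.1, -5.0]
opening: 0.0396
```

Now the wrist force shows the block's weight (5 N), so it is held. I'll take it slightly past the pad so the wrist camera looks straight down on the pad.

```bash
python3 -m creep '[[0,0,-0.025,0,0,0,0.2],[0,0,-0.06,0,0,0,0.2],[-0.004,0.035,-0.06,0,0,0,0.2],[-0.009,0.075,-0.06,0,0,0,0.2],[-0.014,0.115,-0.06,0,0,0,0.2],[-0.019,0.155,-0.06,0,0,0,0.2],[-0.024,0.195,-0.06,0,0,0,0.2],[-0.029,0.235,-0.06,0,0,0,0.2]]';python3 -m creep '[[-0.005,0.04,0,0,0,0,0.2],[-0.01,0.08,0,0,0,0,0.2],[-0.014,0.11,0,0,0,0,0.2],[-0.015,0.12,0,0,0,0,0.2],[-0.015,0.12,0,0,0,0,0.2],[-0.015,0.12,0,0,0,0,0.2]]';python3 - <<'E'
from h import *
snap("wrist","w14"); snap("scene","c14")
E
```

```text
time: 23.9
ee_pos: [0.5571, -0.2061, 0.0832]
tcp_rot: [-180.0, 0.0, 15.4]
wrist_force: [1.1, -0.9, -5.2]
opening: 0.0392
time: 24.5
ee_pos: [0.5742, -0.3233, 0.083]
tcp_rot: [-179.9, 0.0, 15.4]
wrist_force: [-0.2, -0.4, -4.7]
opening: 0.0395
```

View pics/w14.png

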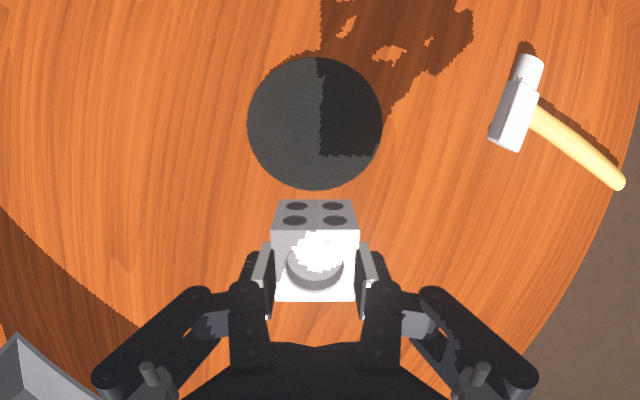

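The pad is a clean circle at (315,123), and the block is held level at about (315,265).

```bash
python3 - <<'E'
from h import *
im,T=load("w14"); hsv=cv2.cvtColor(im,cv2.COLOR_RGB2HSV); S,V=hsv[...,1].astype(int),hsv[...,2].astype(int)
m=(S<80)&(V<110); m[:40]=0;m[195:]=0;m[:,:235]=0;m[:,395:]=0
c=big(m); print(cv2.boundingRect(c)); p=onz("wrist",cv2.convexHull(c)[:,0],.01,T)[:,:2].astype(np.float32)*1000; print(cv2.fitEllipse(p),cv2.minEnclosingCircle(p))
pc=np.array(cv2.fitEllipse(p)[0])/1000
# block top: front edge y=231 (272..358), near edge y=301 (274..356)
q=onz("wrist",[[272,231],[359,231],[356,301],[273,301]],T[2,3]-.0036+.046,T)[:,:2]; print(q,q.mean(0),np.linalg.norm(q-np.roll(q,1,0),axis=1)); b=q.mean(0)
R=T[:3,:3]; print("tcp",T[:3,3],"block off tool",R.T@np.r_[b-T[:2,3],0],"pad off tool", R.T@np.r_[pc-T[:2,3],0])
E
```

```text
(247, 57, 135, 133)
((558.9976806640625, -269.0684814453125), (107.94884490966797, 108.22673797607422), 37.58904266357422) ((559.0214233398438, -269.015869140625), 54.280662536621094)
[[ 0.54987326 -0.30958589]
 [ 0.58914146 -0.29875296]
 [ 0.60138919 -0.33865062]
 [ 0.55891644 -0.35038602]] [ 0.57483009 -0.32434387] [0.04179031 0.04073504 0.04173524 0.0440642 ]
tcp [ 0.57424738 -0.32330221  0.08300539] block off tool [ 2.85851722e-04  1.15883809e-03 -1.29049034e-06] pad off tool [-3.33165549e-04 -5.63359221e-02  5.69375289e-05]
```

```bash
python3 -m creep '[[-0.0005,-0.025,0,0,0,0,0.2],[-0.0005,-0.05,0,0,0,0,0.2],[-0.0005,-0.057,0.02,0,0,0,0.2],[-0.0005,-0.057,0.045,0,0,0,0.2],[-0.0005,-0.057,0.06,0,0,0,0.2],[-0.0005,-0.057,0.068,0,0,0,0.2],[-0.0005,-0.057,0.072,0,0,0,0.2],[-0.0005,-0.057,0.073,0,0,0,0.2]]';python3 -m creep '[[0,0,0.001,0,0,0,0.2],[0,0,0.001,0,0,0,0.2]]'
```

```text
time: 25.4
ee_pos: [0.559, -0.2693, 0.0106]
tcp_rot: [180.0, -0.0, 15.4]
wrist_force: [-0.6, 0.9, -3.6]
opening: 0.0393
time: 25.6
ee_pos: [0.5592, -0.2696, 0.0101]
tcp_rot: [180.0, -0.0, 15.3]
wrist_force: [0.0, 0.6, -5.5]
opening: 0.0388
```

```bash
python3 -m creep '[[0,0,0.001,0,0,0,0.2],[0,0,0.001,0,0,0,0.2]]'
```

```text
time: 25.8
ee_pos: [0.5593, -0.2696, 0.0096]
tcp_rot: [179.9, -0.1, 15.3]
wrist_force: [-0.7, 0.1, 3.1]
opening: 0.0391
```

```bash
python3 -m creep '[[0,0,0,0,0,0,0.5],[0,0,0,0,0,0,0.65],[0,0,0,0,0,0,0.8],[0,0,-0.02,0,0,0,0.8],[0,0,-0.06,0,0,0,1],[0,0,-0.1,0,0,0,1],[0,0,-0.14,0,0,0,1],[0,0,-0.18,0,0,0,1]]';python3 - <<'E'
from h import *
snap("wrist","w15"); rel([.585,.301,.2],24.1)
E
```

```text
time: 26.6
ee_pos: [0.5587, -0.2692, 0.1902]
tcp_rot: [180.0, -0.0, 15.4]
wrist_force: [1.5, 0.1, 0.7]
opening: 0.0853
shift [ 0.1752 -0.5438 -0.0045] turn [ 0.0064 -0.0063 -0.1526]
```

View pics/w15.png

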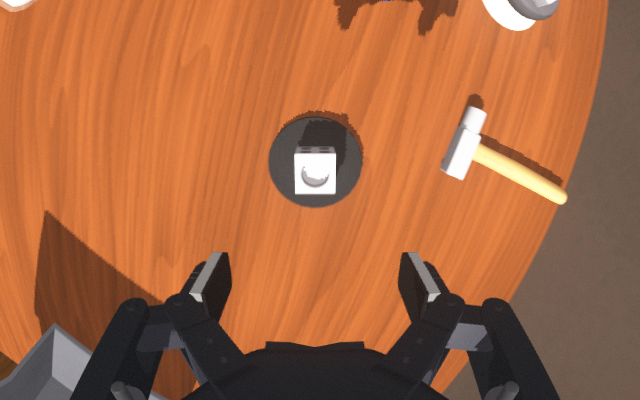

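```bash
python3 - <<'E'
from h import *
im,T=load("w15"); hsv=cv2.cvtColor(im,cv2.COLOR_RGB2HSV); S,V=hsv[...,1].astype(int),hsv[...,2].astype(int)
yy,xx=np.mgrid[:400,:640]; b=(xx>260)&(xx<372)&(yy>105)&(yy<220)
c=big((((S<80)&(V<110))|((S<60)&(V>110)))&b); p=onz("wrist",cv2.convexHull(c)[:,0],.01,T)[:,:2].astype(np.float32)*1000; print(cv2.fitEllipse(p))
c=big((S<60)&(V>185)&b); print(cv2.minAreaRect(onz("wrist",c[:,0],.052,T)[:,:2].astype(np.float32)*1000))
E
```

```text
((559.1780395507812, -269.0920715332031), (108.18170166015625, 108.55845642089844), 46.65766525268555)
((559.4170532226562, -270.1953430175781), (42.88054656982422, 43.136959075927734), 15.421338081359863)
```

The doming block sits about 1 mm from the pad centre. Now the returns, starting with the punch block.

```bash
python3 -m creep '[[0.013,-0.04,0,0,0,-0.02,1],[0.026,-0.082,-0.004,0,0,-0.04,1],[0.04,-0.125,-0.01,0,0,-0.06,1],[0.054,-0.17,-0.01,0,0,-0.08,1],[0.068,-0.213,-0.01,0,0,-0.1,1],[0.082,-0.257,-0.01,0,0,-0.12,1],[0.097,-0.3,-0.01,0,0,-0.14,1],[0.111,-0.345,-0.01,0,0,-0.152,1]]';python3 -m creep '[[0.014,-0.044,0,0,0,0,1],[0.028,-0.088,0,0,0,0,1],[0.042,-0.13,0,0,0,0,1],[0.054,-0.17,0,0,0,0,1],[0.062,-0.192,0,0,0,0,1],[0.062,-0.192,0,0,0,0,1],[0.062,-0.192,0,0,0,0,1]]';python3 - <<'E'
from h import *
snap("wrist","w16"); rel([.5849,.3007,.0375],24.1)
E
```

```text
time: 27.45
ee_pos: [0.5745, 0.0946, 0.1984]
tcp_rot: [180.0, -0.0, 24.1]
wrist_force: [0.7, 0.1, -0.4]
opening: 0.0854
time: 28.15
ee_pos: [0.5527, 0.2936, 0.1981]
tcp_rot: [180.0, 0.0, 24.1]
wrist_force: [-1.1, -0.5, 0.4]
opening: 0.0855
shift [0.0324 0.0058 0.1608] turn [ 0.0002  0.0002 -0.0006]
```

View pics/w16.png

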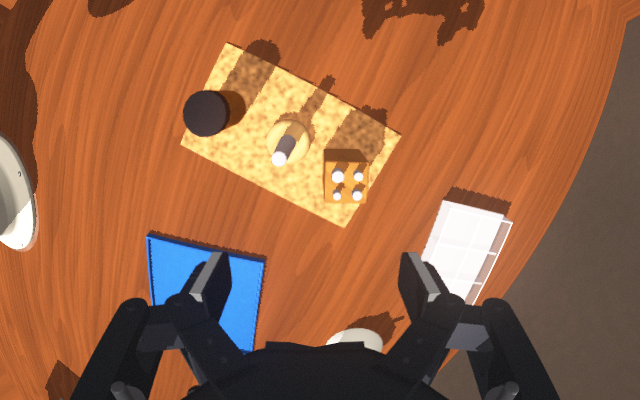

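```bash
python3 -m creep '[[0.02,0.004,0,0,0,0,0.75],[0.032,0.006,0.02,0,0,0,0.75],[0.032,0.006,0.05,0,0,0,0.75],[0.032,0.006,0.06,0,0,0,0.75],[0.032,0.006,0.06,0,0,0,0.75],[0.032,0.006,0.06,0,0,0,0.75]]';python3 - <<'E'
from h import *
rel([.5849,.3007,.0375],24.1)
im,T=snap("wrist","w17"); cv2.imwrite("pics/w17z.png",cv2.resize(im[120:270,230:400],None,fx=4,fy=4,interpolation=cv2.INTER_CUBIC)[:,:,::-1])
E
```

```text
time: 28.8
ee_pos: [0.5847, 0.3004, 0.1399]
tcp_rot: [180.0, -0.1, 24.0]
wrist_force: [0.1, -0.7, 1.1]
opening: 0.0639
shift [ 1.000e-04 -2.000e-04  1.024e-01] turn [ 0.     -0.0012 -0.0014]
```

View pics/w17z.png

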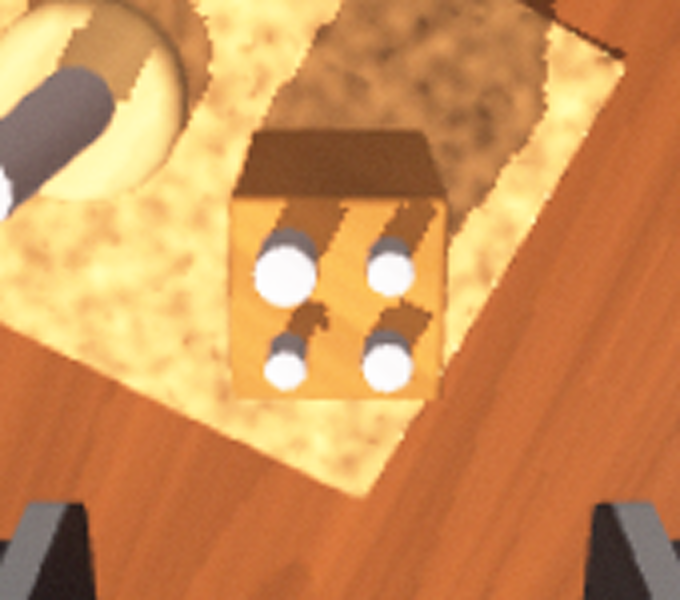

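```bash
python3 -m creep '[[0,0,0.035,0,0,0,0.75],[0,0,0.07,0,0,0,0.75],[0,0,0.095,0,0,0,0.75],[0,0,0.102,0,0,0,0.75],[0,0,0.102,0,0,0,0.75],[0,0,0.102,0,0,0,0.4],[0,0,0.102,0,0,0,0.4],[0,0,0.102,0,0,0,0.4]]' 40;python3 -m creep '[[0,0,0,0,0,0,0.4],[0,0,0,0,0,0,0.4]]' 40;python3 - <<'E'
from h import *
print(tcp()[:3,3]);rel([.546,-.0284,.0374],24.1)
E
```

```text
time: 29.65
ee_pos: [0.5855, 0.3015, 0.0392]
tcp_rot: [-180.0, -0.2, 24.1]
wrist_force: [-1.2, -1.0, 7.2]
opening: 0.0428
time: 29.85
ee_pos: [0.5855, 0.3015, 0.0392]
tcp_rot: [-180.0, -0.2, 24.1]
wrist_force: [-2.0, -1.2, 7.3]
opening: 0.0427
[0.58554475 0.30151274 0.03917275]
shift [-0.1706  0.2851  0.0011] turn [-0.0002 -0.0036 -0.0007]
```

```bash
python3 -m creep '[[0,0,-0.015,0,0,0,0.4],[0,0,-0.045,0,0,0,0.4],[0,0,-0.085,0,0,0,0.4],[-0.006,0.01,-0.1,0,0,0,0.4],[-0.024,0.04,-0.1,0,0,0,0.4],[-0.048,0.08,-0.1,0,0,0,0.4],[-0.072,0.12,-0.1,0,0,0,0.4],[-0.096,0.16,-0.1,0,0,0,0.4]]';python3 -m creep '[[-0.024,0.04,0,0,0,0,0.4],[-0.048,0.08,0,0,0,0,0.4],[-0.064,0.107,0,0,0,0,0.4],[-0.075,0.125,0,0,0,0,0.4],[-0.075,0.125,0.03,0,0,0,0.4],[-0.075,0.125,0.06,0,0,0,0.4],[-0.075,0.125,0.085,0,0,0,0.4],[-0.075,0.125,0.094,0,0,0,0.4]]';python3 -m creep '[[0,0,0.0,0,0,0,0.4],[0,0,0.0,0,0,0,0.4],[0,0,0.0,0,0,0,0.4]]';python3 - <<'E'
from h import *
rel([.5456,-.0281,.0392],24.1)
E
```

```text
time: 30.65
ee_pos: [0.5615, 0.1138, 0.1369]
tcp_rot: [180.0, -0.0, 24.1]
wrist_force: [0.9, 0.4, -1.5]
opening: 0.0423
time: 31.45
ee_pos: [0.5429, -0.0294, 0.0402]
tcp_rot: [-179.9, 0.2, 24.0]
wrist_force: [-0.6, -0.1, -1.8]
opening: 0.0424
time: 31.75
ee_pos: [0.5455, -0.029, 0.0441]
tcp_rot: [179.9, -0.1, 24.1]
wrist_force: [0.2, -0.7, -1.6]
opening: 0.0425
shift [ 0.0004 -0.0008  0.0049] turn [ 0.0011 -0.0022 -0.0006]
```

```bash
python3 -m creep '[[0,-0.0007,0.002,0,0,0,0.4],[0,-0.0007,0.004,0,0,0,0.4],[0,-0.0007,0.005,0,0,0,0.4],[0,-0.0007,0.006,0,0,0,0.4],[0,-0.0007,0.006,0,0,0,0.4]]';python3 - <<'E'
from h import *
rel([.5456,-.0281,.0392],24.1)
E
```

```text
time: 32.25
ee_pos: [0.5449, -0.0285, 0.0391]
tcp_rot: [179.9, -0.1, 24.1]
wrist_force: [-6.6, -0.4, 17.0]
opening: 0.0428
shift [ 0.0008 -0.0001 -0.0001] turn [ 0.0016 -0.0023 -0.0007]
```

```bash
python3 -m creep '[[0.0005,0,-0.001,0,0,0,0.4],[0.0005,0,-0.001,0,0,0,0.4]]'
```

```text
time: 32.45
ee_pos: [0.545, -0.0284, 0.0392]
tcp_rot: [179.9, -0.1, 24.1]
wrist_force: [-5.2, -0.8, 11.8]
opening: 0.0423
```

```bash
python3 -m creep '[[0,0,-0.0005,0,0,0,0.4],[0,0,-0.0005,0,0,0,0.6],[0,0,-0.0005,0,0,0,0.75],[0,0,-0.0005,0,0,0,0.9],[0,0,-0.03,0,0,0,1],[0,0,-0.07,0,0,0,1],[0,0,-0.11,0,0,0,1],[0,0,-0.15,0,0,0,1]]';python3 -m creep '[[0,0,-0.15,0,0,0,1]]'; python3 - <<'E'
from h import *
snap("scene","c18");im,T=snap("wrist","w18"); cv2.imwrite("pics/w18z.png",cv2.resize(im[100:230,230:400],None,fx=4.5,fy=4.5,interpolation=cv2.INTER_CUBIC)[:,:,::-1])
rel([.5158,.3055,.19],103)
E
```

```text
time: 33.25
ee_pos: [0.5445, -0.0281, 0.1888]
tcp_rot: [-180.0, 0.0, 24.1]
wrist_force: [0.3, -1.0, 0.2]
opening: 0.0851
time: 33.35
ee_pos: [0.5441, -0.0281, 0.2379]
tcp_rot: [-180.0, 0.1, 24.1]
wrist_force: [0.8, -0.6, 0.4]
opening: 0.0851
shift [ 0.1075 -0.3175  0.0539] turn [ 0.0096 -0.0042 -1.3777]
```

View pics/w18z.png

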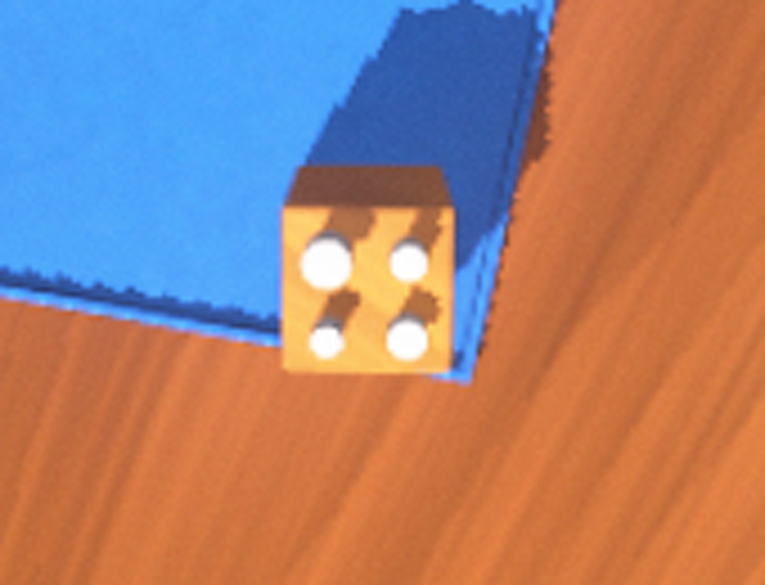

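```bash
python3 - <<'E'
from h import *
im,T=load("w18")
z=np.array([[282,207],[455,208],[453,373],[284,370]])/4.5+[230,100]-.4
p=onz("wrist",z,.076,T)[:,:2]*1000; print(p.mean(0),np.linalg.norm(p-np.roll(p,1,0),axis=1),np.degrees(np.arctan2(*(p-np.roll(p,1,0)).T[::-1])))
def pun(im):
    hsv=cv2.cvtColor(im,cv2.COLOR_RGB2HSV); H,S,V=[hsv[...,i].astype(int) for i in range(3)]
    m=((S<40)&(V>215)); return m
a=cv2.cvtColor(cv2.imread("pics/scene0.png"),cv2.COLOR_BGR2RGB); b,_=load("c18")
cv2.imwrite("pics/cmp18.png",np.hstack([cv2.resize(x[125:225,215:325],None,fx=3.6,fy=3.6,interpolation=cv2.INTER_CUBIC) for x in(a,b)])[:,:,::-1])
E
```

```text
[543.93907167 -28.86246934] [42.58519128 43.18344196 43.15202475 43.57239148] [ 113.73708364   23.64992648  -65.75247261 -157.09243375]
```

View pics/cmp18.png

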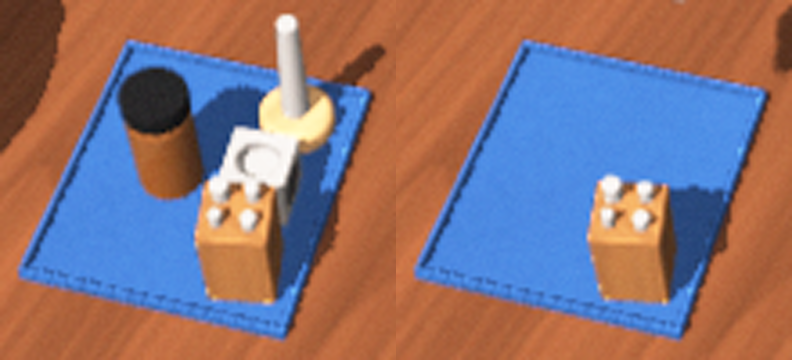

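The punch block matches its starting view to about 1 mm: its base corners are at the same pixels in both scene crops. Next is the mandrel.

```bash
python3 -m creep '[[0.015,-0.04,0.01,0,0,-0.14,1],[0.03,-0.085,0.03,0,0,-0.28,1],[0.044,-0.13,0.04,0,0,-0.42,1],[0.06,-0.175,0.04,0,0,-0.56,1],[0.074,-0.22,0.04,0,0,-0.7,1],[0.09,-0.265,0.04,0,0,-0.84,1],[0.1,-0.3,0.04,0,0,-0.98,1],[0.107,-0.317,0.04,0,0,-1.12,1]]';python3 -m creep '[[0,0,0,0,0,-0.14,1],[0,0,0,0,0,-0.26,1],[0,0,0,0,0,-0.26,1],[0,0,0,0,0,-0.26,1]]';python3 - <<'E'
from h import *
rel([.5155,.3053,.0622],103)
E
```

```text
time: 34.25
ee_pos: [0.5122, 0.3079, 0.1965]
tcp_rot: [-179.9, 0.0, 88.7]
wrist_force: [0.8, -0.7, 0.7]
opening: 0.085
time: 34.65
ee_pos: [0.5132, 0.3049, 0.197]
tcp_rot: [-180.0, 0.0, 102.9]
wrist_force: [-0.5, 0.4, 0.8]
opening: 0.0853
shift [-1.000e-04  2.400e-03  1.348e-01] turn [-0.0004  0.0001 -0.0013]
```

```bash
python3 -m creep '[[0,0.002,0.02,0,0,0,1],[0,0.002,0.04,0,0,0,1],[0,0.002,0.04,0,0,0,1],[0,0.002,0.04,0,0,0,1]]';python3 - <<'E'
from h import *
snap("wrist","w19");rel([.5155,.3053,.0622],103)
E
```

```text
time: 35.05
ee_pos: [0.515, 0.3051, 0.1577]
tcp_rot: [-180.0, 0.0, 103.0]
wrist_force: [0.2, -0.3, 1.6]
opening: 0.0854
shift [-0.0001  0.0001  0.0962] turn [ 0.0009 -0.0003  0.0008]
```

View pics/w19.png

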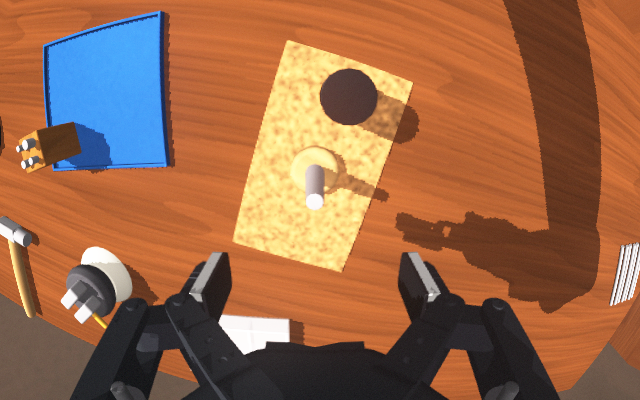

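The mandrel tip is at (315,200), centred between the jaws, so I descend and grip.

```bash
python3 -m creep '[[0,0,0.035,0,0,0,1],[0,0,0.07,0,0,0,0.9],[0,0,0.09,0,0,0,0.7],[0,0,0.097,0,0,0,0.5],[0,0,0.097,0,0,0,0.3],[0,0,0.097,0,0,0,0.1],[0,0,0.097,0,0,0,0.1],[0,0,0.097,0,0,0,0.1]]' 40;python3 -m creep '[[0,0,0,0,0,0,0.1],[0,0,0,0,0,0,0.1],[0,0,0,0,0,0,0.1]]' 40;python3 - <<'E'
from h import *
print(tcp()[:3,3]);rel([.5139,.0908,.0621],103)
E
```

```text
time: 35.9
ee_pos: [0.5162, 0.3057, 0.0625]
tcp_rot: [179.8, -0.0, 103.1]
wrist_force: [-0.4, -1.4, 7.5]
opening: 0.0129
time: 36.2
ee_pos: [0.5161, 0.3057, 0.0625]
tcp_rot: [179.8, -0.0, 103.1]
wrist_force: [-0.2, -1.7, 6.5]
opening: 0.0129
[0.51613832 0.3057138  0.06246413]
shift [-2.088e-01 -5.100e-02  1.000e-04] turn [ 0.0031 -0.0006  0.0021]
```

```bash
python3 -m creep '[[0,0,-0.015,0,0,0,0.1],[0,0,-0.045,0,0,0,0.1],[-0.01,-0.002,-0.08,0,0,0,0.1],[-0.04,-0.01,-0.08,0,0,0,0.1],[-0.08,-0.019,-0.08,0,0,0,0.1],[-0.12,-0.029,-0.08,0,0,0,0.1],[-0.16,-0.038,-0.08,0,0,0,0.1],[-0.192,-0.046,-0.08,0,0,0,0.1]]';python3 -m creep '[[-0.017,-0.004,0.01,0,0,0,0.1],[-0.017,-0.004,0.04,0,0,0,0.1],[-0.017,-0.004,0.06,0,0,0,0.1],[-0.017,-0.004,0.07,0,0,0,0.1],[-0.017,-0.004,0.074,0,0,0,0.1],[-0.017,-0.004,0.076,0,0,0,0.1],[-0.017,-0.004,0.076,0,0,0,0.1]]';python3 - <<'E'
from h import *
rel([.5146,.0910,.0625],103)
E
```

```text
time: 37.0
ee_pos: [0.5138, 0.1061, 0.1417]
tcp_rot: [179.9, 0.0, 103.1]
wrist_force: [0.3, 0.7, -2.4]
opening: 0.0129
time: 37.7
ee_pos: [0.5144, 0.0908, 0.0653]
tcp_rot: [179.9, -0.0, 103.2]
wrist_force: [-0.2, 0.6, -2.2]
opening: 0.0129
shift [0.0002 0.0002 0.0028] turn [ 0.0012 -0.      0.0026]
```

```bash
python3 -m creep '[[0,0,0.001,0,0,0,0.1],[0,0,0.002,0,0,0,0.1],[0,0,0.003,0,0,0,0.1],[0,0,0.0035,0,0,0,0.1],[0,0,0.0035,0,0,0,0.1]]'
```

```text
time: 38.2
ee_pos: [0.5146, 0.0905, 0.0625]
tcp_rot: [179.9, 0.0, 103.1]
wrist_force: [-1.8, -1.9, 7.1]
opening: 0.0129
```

Light contact (7 N), so I release and rise.

```bash
python3 -m creep '[[0,0,0,0,0,0,0.3],[0,0,0,0,0,0,0.6],[0,0,0,0,0,0,0.9],[0,0,0,0,0,0,1],[0,0,-0.03,0,0,0,1],[0,0,-0.07,0,0,0,1],[0,0,-0.11,0,0,0,1],[0,0,-0.13,0,0,0,1]]'; python3 - <<'E'
from h import *
im,T=snap("wrist","w20"); rel([.4325,.312,.19],103)
hsv=cv2.cvtColor(im,cv2.COLOR_RGB2HSV); H,S,V=[hsv[...,i].astype(int) for i in range(3)]
yy,xx=np.mgrid[:400,:640]; B=lambda a,b,c,d:(xx>=a)&(xx<=b)&(yy>=c)&(yy<=d)
c=big((H>12)&(H<32)&(V>100)&(S>60)&B(285,347,135,198)); p=onz("wrist",c[:,0],.022,T)[:,:2].astype(np.float32)*1000
print(cv2.boundingRect(c),cv2.fitEllipse(cv2.convexHull(p)),cv2.minEnclosingCircle(p))
E
```

```text
time: 39.0
ee_pos: [0.5146, 0.0906, 0.1944]
tcp_rot: [179.8, 0.0, 103.1]
wrist_force: [1.3, 0.3, 0.1]
opening: 0.0856
shift [ 0.2343 -0.0304  0.0063] turn [0.0064 0.0003 0.0023]
(293, 139, 43, 41) ((510.12322998046875, 88.45503997802734), (49.04679870605469, 49.98619079589844), 80.69578552246094) ((510.1685485839844, 88.17605590820312), 25.266878128051758)
```

View pics/w20.png

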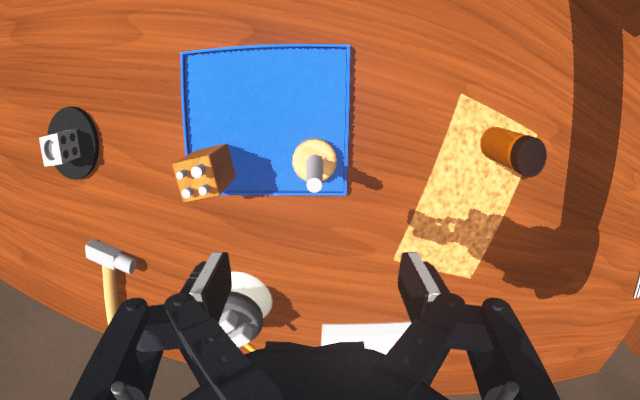

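```bash
python3 - <<'E'
from h import *
yy,xx=np.mgrid[:400,:640]; B=lambda a,b,c,d:(xx>=a)&(xx<=b)&(yy>=c)&(yy<=d)
for nm,bf in(("w1",(335,382,128,178)),("w4",(290,342,140,195)),("w20",(285,347,135,198))):
    im,T=load(nm); hsv=cv2.cvtColor(im,cv2.COLOR_RGB2HSV); H,S,V=[hsv[...,i].astype(int) for i in range(3)]
    c=big((H>12)&(H<32)&(V>100)&(S>60)&B(*bf)); p=onz("wrist",c[:,0],.022,T)[:,:2].astype(np.float32)*1000; f=np.array(cv2.minEnclosingCircle(p)[0])
    c=big((H>100)&(H<125)&(S>100)&B(160,400,35,215)); p=onz("wrist",c[:,0],.01,T)[:,:2].astype(np.float32)*1000
    r=cv2.minAreaRect(p); a=np.radians(12.9); d=f-r[0]; print(nm,f,r,"rel",d[0]*np.cos(a)+d[1]*np.sin(a),-d[0]*np.sin(a)+d[1]*np.cos(a))
E
```

```text
w1 [512.46643066  89.51470184] ((480.5386962890625, 19.94841766357422), (179.45741271972656, 199.86521911621094), 12.891676902770996) rel 46.65259750076117 60.6826438392525
w4 [512.02258301  90.90507507] ((480.56829833984375, 20.10382843017578), (179.10125732421875, 199.9081268310547), 12.765114784240723) rel 46.466802612164415 61.99213502685713
w20 [510.16854858  88.17605591] ((480.4777526855469, 19.703575134277344), (179.89544677734375, 200.3988037109375), 12.753417015075684) rel 44.227924942785336 60.11584349964372
```

```bash
python3 - <<'E'
from h import *
snap("scene","c21"); snap("side","s21")
a=cv2.cvtColor(cv2.imread("pics/scene0.png"),cv2.COLOR_BGR2RGB); b,_=load("c21"); c=cv2.cvtColor(cv2.imread("pics/side0.png"),cv2.COLOR_BGR2RGB); d,_=load("s21")
z=lambda x,f:cv2.resize(x,None,fx=f,fy=f,interpolation=cv2.INTER_CUBIC)
cv2.imwrite("pics/cmp21.png",np.vstack([np.hstack([z(x[120:175,270:325],7) for x in(a,b)]),np.hstack([z(x[175:215,235:290],7) for x in(c,d)])])[:,:,::-1])
yy,xx=np.mgrid[:400,:640]
for n,x,y,bx in(("scene",a,b,(280,312,145,172)),("side",c,d,(240,275,200,225))):
    for im in(x,y):
        hsv=cv2.cvtColor(im,cv2.COLOR_RGB2HSV); H,S,V=[hsv[...,i].astype(int) for i in range(3)]
        m=(H>12)&(H<32)&(V>120)&(S>50)&(xx>bx[0])&(xx<bx[1])&(yy>bx[2])&(yy<bx[3]); cc=big(m); print(n,cv2.boundingRect(cc),cv2.minEnclosingCircle(cc))
        m=(S<45)&(V>140)&(yy>bx[2]-30)&(yy<bx[2]+3)&(xx>bx[0])&(xx<bx[1]-5); cc=big(m); print("  cone",cv2.boundingRect(cc))
E
```

```text
scene (287, 149, 21, 18) ((296.80767822265625, 157.26922607421875), 10.338330268859863)
  cone (292, 129, 7, 19)
scene (286, 149, 20, 19) ((295.6981201171875, 157.26414489746094), 10.2327880859375)
  cone (290, 130, 7, 18)
side (248, 205, 22, 13) ((258.5, 212.5), 10.606701850891113)
  cone (250, 183, 11, 20)
side (248, 205, 21, 19) ((258.1499938964844, 213.5), 10.453454971313477)
  cone (250, 185, 10, 18)
```

View pics/cmp21.png

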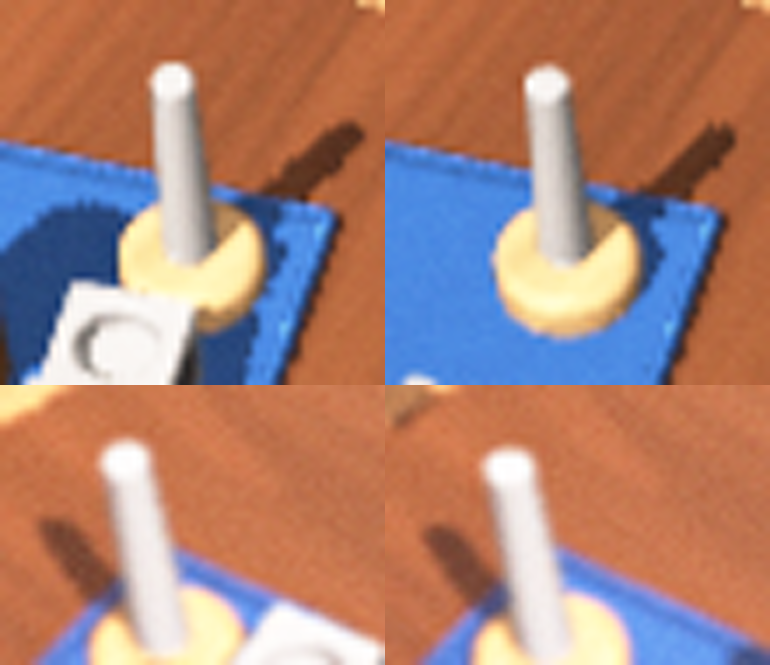

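```bash
python3 - <<'E'
from h import *
# sub-pixel shift by template matching of the cone upper part
a=cv2.cvtColor(cv2.imread("pics/scene0.png"),cv2.COLOR_BGR2GRAY); b=cv2.cvtColor(load("c21")[0],cv2.COLOR_RGB2GRAY); c=cv2.cvtColor(cv2.imread("pics/side0.png"),cv2.COLOR_BGR2GRAY); d=cv2.cvtColor(load("s21")[0],cv2.COLOR_RGB2GRAY)
def sh(x,y,bx):
    f=10; x0,x1,y0,y1=bx; t=cv2.resize(x[y0:y1,x0:x1],None,fx=f,fy=f,interpolation=cv2.INTER_CUBIC); s=cv2.resize(y[y0-4:y1+4,x0-4:x1+4],None,fx=f,fy=f,interpolation=cv2.INTER_CUBIC)
    r=cv2.matchTemplate(s,t,cv2.TM_CCOEFF_NORMED); _,v,_,l=cv2.minMaxLoc(r); return np.array(l)/f-4,v
s1=sh(a,b,(288,304,126,145)); s2=sh(c,d,(246,262,181,200)); print(s1,s2)
X=np.array([.5125,.0905,.09]); A=[];B=[]
for n,s in(("scene",s1),("side",s2)):
    J=np.stack([(proj(n,X+e)-proj(n,X-e))[0]/.002 for e in np.eye(3)[:2]*.001],1); A.append(J);B.append(s[0])
print(np.linalg.lstsq(np.vstack(A),np.hstack(B),rcond=None)[:2])
for k in range(2): print(np.linalg.solve(A[k],B[k]))
E
```

```text
(array([-1.4,  0.4]), 0.9884622693061829) (array([-0.2,  1. ]), 0.9963836669921875)
(array([-0.00229586, -0.00229756]), array([0.0133663]))
[-0.00225176 -0.00252058]
[-0.00222997 -0.0020569 ]
```

Both cameras agree that the mandrel stands 2.3 mm off in x and in y. I'll check the punch block the same way, then correct.

```bash
cat >> h.py <<'E'
def moved(X,bs,bd,n1,n2):
    """world shift (m) of a thing at X between start pictures and n1 (scene), n2 (side)"""
    A=[];B=[]
    for n,x,y,bx in(("scene","scene0",n1,bs),("side","side0",n2,bd)):
        x=cv2.imread(f"pics/{x}.png"); y=cv2.imread(f"pics/{y}.png")
        f=10; x0,x1,y0,y1=bx; t=cv2.resize(x[y0:y1,x0:x1],None,fx=f,fy=f,interpolation=cv2.INTER_CUBIC); s=cv2.resize(y[y0-4:y1+4,x0-4:x1+4],None,fx=f,fy=f,interpolation=cv2.INTER_CUBIC)
        r=cv2.matchTemplate(s,t,cv2.TM_CCOEFF_NORMED); _,v,_,l=cv2.minMaxLoc(r); d=np.array(l)/f-4; print(n,d,round(v,3))
        X=np.array(X); J=np.stack([(proj(n,X+e)-proj(n,X-e))[0]/.002 for e in np.eye(3)[:2]*.001],1); A.append(J);B.append(d)
        print("  ",np.round(np.linalg.solve(J,d)*1000,1),"mm")
    print("both",np.round(np.linalg.lstsq(np.vstack(A),np.hstack(B),rcond=None)[0]*1000,1))
E
python3 - <<'E'
from h import *
print(proj("scene",[[.5445,-.028,.08]]),proj("side",[[.5445,-.028,.08]]))
moved([.5445,-.028,.08],(270,292,174,196),(290,314,206,226),"c21","s21")
moved([.5445,-.028,.04],(270,292,174,209),(290,314,206,244),"c21","s21")
rel([.5146,.0906,.0625],103)
E
```

```text
[[278.60284802 182.52816328]] [[301.55527815 214.28052807]]
scene [-0.9  0.2] 0.877
   [-1.5 -1.3] mm
side [-0.3  0.6] 0.985
   [-1.6 -0.7] mm
both [-1.6 -1. ]
scene [-0.9  0.1] 0.906
   [-1.7 -1.2] mm
side [-0.3  0.6] 0.988
   [-1.6 -0.7] mm
both [-1.7 -1. ]
shift [-0.     -0.0004  0.1295] turn [0.0024 0.0001 0.0024]
```

```bash
python3 - <<'E'
from h import *
moved([.4,-.09,.01],(215,245,190,215),(265,295,275,296),"c21","s21")
moved([.4,.1,.01],(240,262,130,150),(203,225,240,262),"c21","s21")
E
python3 -m creep '[[0,0,0.04,0,0,0,1],[0,0,0.08,0,0,0,1],[0,0,0.115,0,0,0,0.8],[0,0,0.129,0,0,0,0.6],[0,0,0.13,0,0,0,0.4],[0,0,0.13,0,0,0,0.1],[0,0,0.13,0,0,0,0.1],[0,0,0.13,0,0,0,0.1]]' 40;python3 -m creep '[[0,0,0,0,0,0,0.1],[0,0,0,0,0,0,0.1],[0,0,0,0,0,0,0.1]]' 40
```

```text
scene [0. 0.] 0.999
   [ 0. -0.] mm
side [0. 0.] 0.998
   [ 0. -0.] mm
both [0. 0.]
scene [0.  0.2] 0.669
   [ 0.4 -0.6] mm
side [0. 0.] 0.998
   [ 0. -0.] mm
both [ 0.1 -0.2]
time: 39.95
ee_pos: [0.515, 0.0906, 0.0628]
tcp_rot: [179.8, 0.0, 103.1]
wrist_force: [-0.3, -0.3, 4.7]
opening: 0.0129
time: 40.25
ee_pos: [0.515, 0.0905, 0.0628]
tcp_rot: [179.8, 0.0, 103.1]
wrist_force: [-0.9, -1.5, 6.4]
opening: 0.0128
```

```bash
python3 -m creep '[[0,0,-0.004,0,0,0,0.1],[0.001,0.0015,-0.005,0,0,0,0.1],[0.0018,0.0028,-0.005,0,0,0,0.1],[0.0018,0.0028,-0.005,0,0,0,0.1],[0.0018,0.0028,-0.003,0,0,0,0.1],[0.0018,0.0028,-0.001,0,0,0,0.1],[0.0018,0.0028,0,0,0,0,0.1],[0.0018,0.0028,0,0,0,0,0.1]]'; python3 - <<'E'
from h import *
rel([.5173,.0928,.0628],103.1)
E
```

```text
time: 41.05
ee_pos: [0.517, 0.093, 0.0628]
tcp_rot: [179.8, 0.0, 103.1]
wrist_force: [-4.2, -0.6, 13.7]
opening: 0.0128
shift [-0.0003  0.0003  0.    ] turn [0.0027 0.0002 0.0005]
```

```bash
python3 -m creep '[[0,0,-0.0007,0,0,0,0.1],[0,0,-0.0007,0,0,0,0.3],[0,0,-0.0007,0,0,0,0.6],[0,0,-0.0007,0,0,0,0.9],[0,0,-0.03,0,0,0,1],[0,0,-0.07,0,0,0,1],[0,0,-0.11,0,0,0,1],[0,0,-0.13,0,0,0,1]]'; python3 - <<'E'
from h import *
snap("scene","c22"); snap("side","s22")
moved([.5125,.0905,.09],(288,304,126,145),(246,262,181,200),"c22","s22")
moved([.5125,.0905,.06],(288,304,126,160),(246,262,181,212),"c22","s22")
rel([.5445,-.028,.19],24.1)
E
```

```text
time: 41.85
ee_pos: [0.517, 0.093, 0.1942]
tcp_rot: [179.8, 0.0, 103.1]
wrist_force: [1.0, 0.2, 0.1]
opening: 0.0856
scene [-0.4 -0.1] 0.991
   [-1.  -0.2] mm
side [-0.4  0.2] 0.995
   [-1.   0.2] mm
both [-1.  0.]
scene [-0.5 -0.1] 0.991
   [-1.2 -0.3] mm
side [-0.4  0.2] 0.995
   [-1.   0.2] mm
both [-1.2 -0.1]
shift [-0.1241 -0.0012  0.004 ] turn [ 0.0042 -0.0031  1.3793]
```

The mandrel is now within about 1 mm of its spot. Next is the jar.

```bash
python3 - <<'E'
from h import *
rel([.4325,.312,.15],102.9)
E
```

```text
shift [ 0.2325 -0.0333  0.0438] turn [0.0048 0.0002 0.004 ]
```

```bash
python3 -m creep '[[0.04,-0.006,0,0,0,0.002,1],[0.085,-0.012,0,0,0,0.004,1],[0.13,-0.019,0,0,0,0.004,1],[0.175,-0.025,0,0,0,0.004,1],[0.21,-0.03,0.02,0,0,0.004,1],[0.232,-0.033,0.04,0,0,0.004,1],[0.232,-0.033,0.044,0,0,0.004,1],[0.232,-0.033,0.044,0,0,0.004,1]]'; python3 - <<'E'
from h import *
im,T=snap("wrist","w23"); rel([.4325,.312,.037],102.9)
E
```

```text
time: 42.75
ee_pos: [0.4306, 0.3109, 0.1452]
tcp_rot: [-179.8, 0.1, 103.0]
wrist_force: [-0.1, -0.9, 0.3]
opening: 0.0854
shift [0.0011 0.0016 0.1093] turn [-0.0011  0.0007  0.0002]
```

View pics/w23.png

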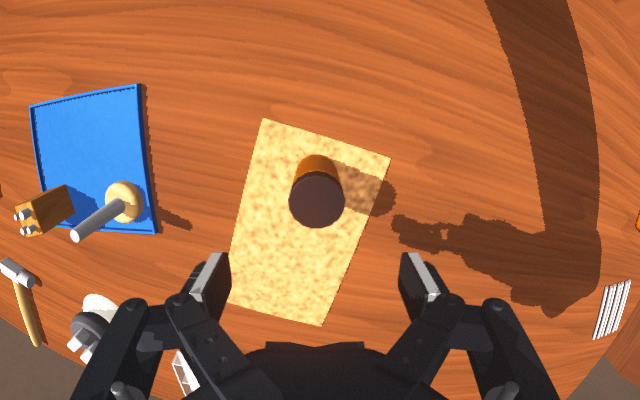

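The jar lid is at (316,200), centred. I descend and grip.

```bash
python3 -m creep '[[0.0006,0,0.04,0,0,0,1],[0.0006,0,0.08,0,0,0,1],[0.0006,0,0.102,0,0,0,1],[0.0006,0,0.11,0,0,0,1],[0.0006,0,0.11,0,0,0,0.8],[0.0006,0,0.11,0,0,0,0.4],[0.0006,0,0.11,0,0,0,0.4],[0.0006,0,0.11,0,0,0,0.4]]' 40;python3 -m creep '[[0,0,0,0,0,0,0.4],[0,0,0,0,0,0,0.4],[0,0,0,0,0,0,0.4],[0,0,0,0,0,0,0.4]]' 40;python3 - <<'E'
from h import *
print(tcp()[:3,3]);rel([.4613,.0157,.037],103)
E
```

```text
time: 43.6
ee_pos: [0.4324, 0.3125, 0.039]
tcp_rot: [179.8, -0.1, 102.9]
wrist_force: [0.2, -0.9, 6.8]
opening: 0.0435
time: 44.0
ee_pos: [0.4323, 0.3125, 0.039]
tcp_rot: [179.8, -0.1, 102.9]
wrist_force: [-0.5, -0.5, 7.2]
opening: 0.0434
[0.43234592 0.31249189 0.03901332]
shift [-0.2958 -0.0381  0.0016] turn [ 0.0032 -0.0009 -0.0016]
```

```bash
python3 -m creep '[[0,0,-0.015,0,0,0,0.4],[0,0,-0.045,0,0,0,0.4],[0,0,-0.085,0,0,0,0.4],[-0.02,-0.003,-0.12,0,0,0,0.4],[-0.06,-0.008,-0.12,0,0,0,0.4],[-0.105,-0.014,-0.12,0,0,0,0.4],[-0.15,-0.019,-0.12,0,0,0,0.4],[-0.195,-0.025,-0.12,0,0,0,0.4]]';python3 -m creep '[[-0.045,-0.006,0,0,0,0,0.4],[-0.085,-0.011,0,0,0,0,0.4],[-0.1,-0.013,0.03,0,0,0,0.4],[-0.1,-0.013,0.07,0,0,0,0.4],[-0.1,-0.013,0.095,0,0,0,0.4],[-0.1,-0.013,0.108,0,0,0,0.4],[-0.1,-0.013,0.114,0,0,0,0.4],[-0.1,-0.013,0.114,0,0,0,0.4]]';python3 - <<'E'
from h import *
rel([.4613,.0157,.039],103)
E
```

```text
time: 44.8
ee_pos: [0.4504, 0.1148, 0.1583]
tcp_rot: [179.9, -0.0, 102.9]
wrist_force: [0.4, -0.3, -1.4]
opening: 0.0434
time: 45.6
ee_pos: [0.4603, 0.016, 0.0435]
tcp_rot: [180.0, 0.0, 102.9]
wrist_force: [0.2, 0.4, -1.4]
opening: 0.0432
shift [-0.0005  0.0009  0.0045] turn [ 0.0004  0.0001 -0.0013]
```

```bash
python3 -m creep '[[-0.0004,0.0005,0.0015,0,0,0,0.4],[-0.0004,0.0005,0.003,0,0,0,0.4],[-0.0004,0.0005,0.0045,0,0,0,0.4],[-0.0004,0.0005,0.0055,0,0,0,0.4],[-0.0004,0.0005,0.0055,0,0,0,0.4]]';python3 - <<'E'
from h import *
rel([.4613,.0157,.039],103)
E
```

```text
time: 46.1
ee_pos: [0.4616, 0.0158, 0.039]
tcp_rot: [179.9, 0.0, 102.9]
wrist_force: [-1.6, 0.7, 10.1]
opening: 0.0432
shift [-0.     -0.0003  0.    ] turn [ 0.0026  0.0002 -0.0016]
```

```bash
python3 -m creep '[[0,0,-0.0005,0,0,0,0.4],[0,0,-0.0005,0,0,0,0.6],[0,0,-0.0005,0,0,0,0.8],[0,0,-0.0005,0,0,0,1],[0,0,-0.03,0,0,0,1],[0,0,-0.07,0,0,0,1],[0,0,-0.11,0,0,0,1],[0,0,-0.15,0,0,0,1]]'; python3 - <<'E'
from h import *
snap("scene","c24"); snap("side","s24")
print(proj("scene",[[.46,.0158,.09]]),proj("side",[[.46,.0158,.09]]))
moved([.46,.0158,.08],(246,274,142,165),(244,274,214,236),"c24","s24")
moved([.46,.0158,.045],(246,274,142,182),(244,274,214,256),"c24","s24")
moved([.5125,.0905,.09],(288,304,126,145),(246,262,181,200),"c24","s24")
moved([.5445,-.028,.04],(270,292,174,209),(290,314,206,244),"c24","s24")
rel([.545,-.0285,.2],24.1)
E
```

```text
time: 46.9
ee_pos: [0.4604, 0.0156, 0.1888]
tcp_rot: [-180.0, -0.0, 102.9]
wrist_force: [0.8, -0.3, 0.2]
opening: 0.0854
[[256.19071366 151.28681026]] [[257.03039747 222.87468774]]
scene [0.  0.1] 0.997
   [ 0.2 -0.2] mm
side [-0.2  0.1] 0.886
   [-0.5  0.1] mm
both [-0.2  0. ]
scene [-0.1  0. ] 0.988
   [-0.2 -0.1] mm
side [-0.1  0.1] 0.924
   [-0.3 -0. ] mm
both [-0.3 -0.1]
scene [-0.2  0.4] 0.936
   [ 0.2 -1.2] mm
side [-0.1  0.6] 0.941
   [-1.3 -1.3] mm
both [-0.6 -1. ]
scene [-0.9  0.1] 0.917
   [-1.7 -1.2] mm
side [-0.3  0.6] 0.988
   [-1.6 -0.7] mm
both [-1.7 -1. ]
shift [-0.0614  0.0706 -0.0067] turn [ 0.0071 -0.0038  1.3753]
```

View pics/c24.png

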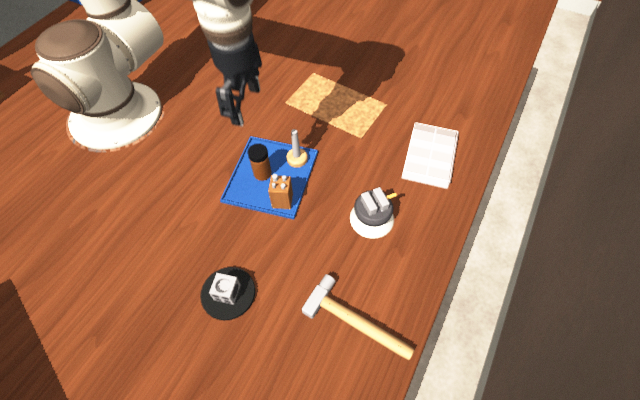

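View pics/s24.png

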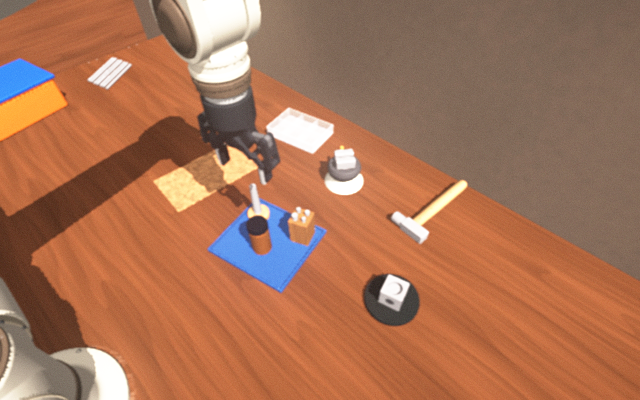

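All three are back in the tray and upright, and both views put the doming block on the pad. Against the start pictures the jar is within 0.3 mm, the mandrel about 1 mm and the punch block about 2 mm, which is at the calibration limit, so I leave them. I'll raise the arm clear and hand in.

```bash
python3 -m creep '[[0,0,-0.03,0,0,0,1],[0,0,-0.05,0,0,0,1],[0,0,-0.05,0,0,0,1],[0,0,-0.05,0,0,0,1],[0,0,-0.05,0,0,0,1]]'; python3 - <<'E'
from h import *
print(bot.job_done())
E
```

```text
time: 47.5
ee_pos: [0.4604, 0.0156, 0.2361]
tcp_rot: [-179.9, -0.0, 102.9]
wrist_force: [-0.1, -0.2, -0.1]
opening: 0.0857
the job is handed in; nothing more can be done
None
```

The doming block is on the rubber pad and the jar, mandrel and punch block are back in the tray. I handed the job in at 47.5 s. I stood the three on the mat first, then moved the doming block to the pad the same way up, then returned punch block, mandrel and jar. The ball vise was not touched.

**Problems on the way:**
- **Doming block:** the first grip was too high and slipped off without lifting it. The block stayed upright in the tray, and a lower, firmer grip held.
- **Mandrel:** it first came back about 3 mm off its spot, so I gripped it again and corrected it.

**Last checks** (the tray figures compare the scene and side pictures with those from the start):
- **Doming block:** about 1 mm from the pad's centre, hollow up, measured with the wrist camera.
- **Jar:** within about 0.3 mm of its starting spot.
- **Mandrel:** about 1 mm off.
- **Punch block:** about 2 mm off. The wrist camera put it nearer 1 mm, and its turn is within about a degree. I did not correct it, because 2 mm is about the limit of the camera calibration.

All three were upright in the last pictures, and the arm was clear of everything at the end.

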